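# Park the board carrier under the UV lamp and wind the cure timer

### The arm

A 6-joint arm with a two-finger parallel gripper is mounted at the origin on the work surface. World frame = base frame: x ahead of the robot, y to its left, z up, the work surface at z = 0. Lengths are in mm, angles in degrees, forces in N, time in s.
With the tool pointing down it reaches from about 300 to 850 mm from the base axis. Payload 4.2 kg.
Tool frame: the origin (TCP) lies at the very end of the fingers, on their centre line; the grasp point (between the pads) lies 19 mm behind it; z points along the fingers, y is the line along which they close (so a half turn about z gives the same grasp; the last joint's range is limited). The gripper opens to 91 mm and grips with 3 to 60 N. Pads are 32 mm wide; open, the fingers measure 118 mm over their backs; the gripper's body (76 mm by 178 mm) begins 60 mm behind the grasp point.
Start: joints at [75.63, 18.312, 89.639, -0, 72.044, -1.146], TCP at [131.536, 559.769, 213.976] pointing down, gripper open.
Joint ranges: [-177.97, 177.97], [-48.28, 115.42], [12.27, 149.76], [-77.06, 257.06], [2.81, 150.46], [-146.56, 146.56]. Speed limits (degrees/s): [147.25, 147.25, 180, 180, 180, 180].

### API

Orientations are given as [roll, pitch, yaw] about the fixed x, y, z axes, in that order (R = Rz(yaw) Ry(pitch) Rx(roll)).
In Python, from workcell import env, grab_frame gives the robot as it stands. The module is installed in compiled form; this text tells all that it offers.
- The arm moves only by the tool move_arm, never from a script. Its argument "plan" is a list of rows, each an object of numbers: "tx", "ty", "tz": the shift along the tool's x, y, z in cm; "wx", "wy", "wz": the turn, a rotation vector about the tool's x, y, z in rad. In form: [{"tx": .., "ty": .., "tz": .., "wx": .., "wy": .., "wz": ..}, ...]. A call has 1 to 12 rows; each row shifts and turns the commanded pose from where the row before left it, along the tool's axes as they then stand; what a row does not reach is not made up. A row lasts 1/12 s, in which the tool goes at most 41.7 mm and 7.16 degrees, less where a joint would pass 70% of its speed; a pose out of reach is approached as far as the arm can. A call is refused whole if a number of a shift passes 4.17 or a number of a turn 0.125, either way. A call with a gripper value outside its range is refused whole. "gripper" is the finger opening in cm, from 0 to 9.12, set as the call begins (left out, the last holds). The fingers move at their own pace and stop on an object; "force" is the grip in N (left out, the last holds). Time passes only in rows, so rows that do not move let the fingers close. It gives the time, the measured TCP pose, the force, the opening and the grip force at its end, in the units of the state.
- env.state(): the state, without advancing time (a new reading comes with each control period).
- grab_frame(name): name is "scene" or "side" or "wrist"; returns a dict with "color" (400x640x3 uint8, red, green, blue), "vfov" (degrees; the focal length in pixels is half the picture's height over the tangent of half this angle, whatever the lens; pixels are square), "cx", "cy" (the principal point, pixels), "k1" (the pictures are not rectified: a ray, as slopes to the right and down, at radius r is drawn at 1 + k1 r^2 times it, then the intrinsics apply), "view" (4x4, takes a point from world to camera coordinates). Camera axes: x right, y up, looking along -z (the intrinsics and any distortion apply to the point x, -y, -z); pixel columns grow to the right and rows downward; lengths in mm; the calibration is good to about 2 mm. A picture is of the moment at which its call begins. There is no depth.
- env.job_done(): hands the job in; it is judged then, once.
The state is a dict: "time_s": time; "qpos": joint angles; "qvel": joint speeds; "effort": joint torques, N m; "ee_pos": TCP position; "ee_rot": TCP orientation; "force": force on the tool from outside, world axes, zero at the start; "torque": the same for the moment, N m; "gripper_width": finger opening in mm; "gripper_force": force on a finger pad.
Only numpy, scipy, OpenCV 4.12 (cv2) and the standard library are available. Lean on these libraries where they do the work, as an engineer would, in place of code of your own. Each camera call takes 0.05 s, during which the arm holds its last target. There are 200 camera calls.

### The job

Slide the dark board carrier, with the small lens mount lying loose on its pad, across the mat into the corner of the UV curing station and press it firmly home, square against both aluminium stops; push gently, so that the carrier is not lifted or rammed into the stops, and do not touch the lens mount or let it slip off its pad. Once the carrier is parked, wind the clockwork timer clockwise until its white pointer stands at the red set tab, and let go. Leave the solder reel, the flux bottle and the orange parts bin where they are.

Things in the scene. Friction and masses are not known exactly. Their poses are not given: they have to be found in the camera images.
- station: UV curing station fixed to the green mat: two rigid aluminium stops (13 mm high, 12 mm thick) meeting in a corner, a lamp bar behind, a timer at the left. Origin: the stops' inner corner at mat level; x away from the robot, y left, z up. Stop faces: back x = 0 (y -100 to +12 mm), side y = 0 (x -82 to 0). The carrier belongs at -x, -y of the corner, touching both, in the yellow tape outline (flat).
- corner (a point): the station's inner corner and axes, as above. Obstacles in this frame: the grey lamp bar on posts (x +65 to +125, y -150 to +35 mm, up to 170 mm high, its underside about 125 mm up) and the white timer housing (x -178 to -82, y +82 to +168 mm, 50 mm high).
- carrier: loose dark grey tray 100 (its x) x 120 (its y) x 16 mm high, 0.25 to 0.5 kg, with a blue circuit board sunk in it. Origin: centre of its underside; parked, its axes run along the station's and its origin is 50 and 60 mm from the back and side stop faces. Too wide to grasp: push its upright outer faces at 5 to 15 mm height.
- carrier_corner (a point): the far left lower corner of the carrier (its own x +50, y +60 mm), the one that goes into the station's corner. Sliding the carrier takes 1 to 7 N (up to 10 N on the tool with the upward drag on the fingertips). Against a stop the force rises steeply; measured positions are too coarse to tell: pressed firmly home means 5 to 20 N on the stop beyond the sliding force, over 35 N is ramming
- pad (a point): centre of the brass bonding pad on the board, where the lens mount lies (carrier's x +12, y +18 mm, 11.6 mm up)
- lens_mount: black camera lens mount, 20 g: flange 26 x 26 x 5 mm, barrel 20 mm across, 14 mm high in all, lying on the pad in uncured glue, held by friction only: it slips if the carrier is knocked or stopped at more than about 0.15 m/s. Origin: centre of its underside.
- timer (a joint): timer dial on the housing, rad: 0 run down (pointer along the station's +x), growing as wound clockwise seen from above, end 5.0. Black bar grip through the axis, 44 mm long, 12 mm thick, from 57 to 79 mm above the mat, on a skirt 46 mm across whose top is at 57 mm. Turning takes about 0.1 N m (clockwork friction, weak spring); it stays where let go.
- timer_axis (a point): on the dial's upright axis at the height to grip the bar, 68 mm above the mat (station's x -130, y +125 mm)
- timer_pointer (a point): tip of the dial's white pointer, in line with the bar grip, 30 mm from the axis, 57 mm above the mat
- timer_mark (a point): where the pointer tip must come: 30 mm from the axis, at the angle of the red tab on the dial's rim (tab 13 x 10 mm, 30 to 43 mm from the axis, its top 57 mm above the mat; it is stiff and stays where it is set)
- set_tab (a joint): angle of the red set tab, in rad, counted as the timer's: the dial is right when joint timer equals this
- solder_reel: blue reel of solder, 64 mm diameter, 48 mm high, standing on its flange; bystander. Origin under its centre.
- flux_bottle: white bottle with red cap, 38 mm diameter, 95 mm high; bystander. Origin under its centre.
- part_bin: orange open parts bin 110 x 75 x 40 mm; bystander. Origin under its centre.
Things that resemble listed ones, but are neither listed nor needed, are in the scene too. Of the things that look like the carrier, take the one that is farthest from the robot's base at the start.

How it is judged (in metres and radians):
On the way, in this order (a step that is already met when the one before it is completed fails the run):
1. the carrier is pressed firmly home: in the corner, each gap under 1.5 mm, square within 0.02 rad, and bearing on a stop with more than 5 N (x of carrier_corner in the frame of corner above -0.0015 m and y of carrier_corner in the frame of corner above -0.0015 m and angle between the x axis of carrier and the x axis of station, either way round below 0.02 rad and contact force between carrier and station above 5 N and contact force between the fingers and carrier above 1 N), for 0.05 s.
2. the carrier is parked: against both stops (each gap under 1.5 mm), square within 0.02 rad, at rest and let go (x of carrier_corner in the frame of corner above -0.0015 m and y of carrier_corner in the frame of corner above -0.0015 m and angle between the x axis of carrier and the x axis of station, either way round below 0.02 rad and linear speed of carrier below 0.01 m/s and contact force between the fingers and carrier below 0.1 N), for 0.2 s.
3. the timer is wound so that the pointer stands within 6 mm (0.2 rad) of the red tab (distance between timer_pointer and timer_mark below 0.006 m), for 0.2 s.
At the end, for the whole second after the job is handed in: The carrier lies at rest in the corner with each gap to the stops under 1.5 mm and square within 0.02 rad; the lens mount lies flat within 6 mm of its pad's centre; the timer's pointer tip stands within 6 mm (0.2 rad) of the red tab's angle (x of carrier_corner in the frame of corner above -0.0015 m and y of carrier_corner in the frame of corner above -0.0015 m and angle between the x axis of carrier and the x axis of station, either way round below 0.02 rad and linear speed of carrier below 0.01 m/s and horizontal distance between lens_mount and pad below 0.006 m and angle between lens_mount's own z axis and vertical below 0.1 rad and distance between timer_pointer and timer_mark below 0.006 m); the robot touches nothing.
It fails at once if the carrier is lifted more than 6 mm or tilted more than 0.1 rad (height (world z) of carrier above 0.006 m or angle between carrier's own z axis and vertical above 0.1 rad).
It fails at once if the carrier is rammed into the station: more than 35 N between them (contact force between carrier and station above 35 N).
It fails at once if the lens mount is touched by the robot (contact force between any of the fingers, the arm and lens_mount above 0.2 N).
It fails at once if the lens mount slips more than 6 mm from its pad's centre (horizontal distance between lens_mount and pad above 0.006 m).
It fails at once if the solder reel, flux bottle or parts bin is moved more than 15 mm or tipped (distance of any of solder_reel, flux_bottle, part_bin from where it was at the start of the episode above 0.015 m or angle between any of flux_bottle, solder_reel's own z axis and vertical above 0.3 rad).
It also fails if it takes over 72 s, if anything falls off the work surface, if the arm or the gripper's body presses on something with over 40 N, if the wrist force passes 120 N, or if a joint passes its speed limit or range.

## Working session

There is one attempt and no reset: what is moved stays moved. The work goes in short steps, Python scripts to look and compute and a tool call to move; the robot and the scene stay as the last step left them, time stands still between calls to the robot, and variables do not carry over. Pictures are saved under pics/ and viewed, at most 10 in all, crops included, and the job is handed in when it is done.

Besides the shell and the picture viewer there is one more tool, called after "Emit:" as name(argument=value, ...) on one line, values as JSON. move_arm: Moves the arm, as the interface text tells. Its arguments: {"type":"object","properties":{"plan":{"type":"array","items":{"type":"object","properties":{"tx":{"type":"number"},"ty":{"type":"number"},"tz":{"type":"number"},"wx":{"type":"number"},"wy":{"type":"number"},"wz":{"type":"number"}}}},"gripper":{"type":"number"},"force":{"type":"number"}},"required":["plan"]}

```bash
mkdir -p pics; cat > h.py <<'E'
import numpy as np, cv2
from workcell import env, grab_frame
def cam(n):
    f=grab_frame(n); h,w=f["color"].shape[:2]
    f["f"]=h/2/np.tan(np.radians(f["vfov"]/2)); f["K"]=np.array([[f["f"],0,f["cx"]],[0,f["f"],f["cy"]],[0,0,1]]); f["D"]=np.array([f["k1"],0,0,0,0.])
    return f
def ray(f,uv):
    p=cv2.undistortPoints(np.array(uv,float).reshape(-1,1,2),f["K"],f["D"]).reshape(-1,2)
    V=np.array(f["view"]);R=V[:3,:3];o=-R.T@V[:3,3]
    d=np.c_[p[:,0],-p[:,1],-np.ones(len(p))]@R
    return o,d
def onz(f,uv,z):
    o,d=ray(f,uv); return o+d*((z-o[2])/d[:,2])[:,None]
def proj(f,P):
    P=np.array(P,float).reshape(-1,3);V=np.array(f["view"]);c=P@V[:3,:3].T+V[:3,3]
    c=c*[1,-1,-1]
    return cv2.projectPoints(c,np.zeros(3),np.zeros(3),f["K"],f["D"])[0].reshape(-1,2)
def save(f,n,box=None,s=1):
    im=f["color"][:,:,::-1]
    if box: im=im[box[1]:box[3],box[0]:box[2]]
    cv2.imwrite("pics/"+n,cv2.resize(im,None,fx=s,fy=s,interpolation=cv2.INTER_CUBIC))
E
python3 - <<'E'
from h import *
import pickle
for n in("scene","side"):
    f=cam(n); save(f,n+"0.png",s=1.25); pickle.dump(f,open(n+"0.pkl","wb")); V=np.array(f["view"]);print(n,-V[:3,:3].T@V[:3,3],f["k1"],f["f"])
print(env.state())
E
```

```text
scene [ 795.35268067 -500.01310297  839.09873168] 0.0012063182780038559 389.1459357002968
side [ 240.43077088 -899.60082773  961.55504649] -0.08160235824703989 476.8355401123867
{'time_s': 0.1, 'qpos': array([ 7.56300732e+01,  1.83461410e+01,  8.96980228e+01, -2.58387936e-03,
        7.20425498e+01, -1.14653313e+00]), 'qvel': array([-0.06677787, -0.00426553, -0.09798829, -0.06431467, -0.06901467,
        0.05171157]), 'effort': array([ 9.15250675e-04, -4.13331985e+01, -2.32512259e+01,  7.29046552e-02,
        4.22371225e-02, -4.33867342e-05]), 'ee_pos': array([131.44172995, 559.32857583, 213.23219956]), 'ee_rot': array([-1.79913255e+02,  7.21216197e-04,  1.66777405e+02]), 'force': array([0.03571751, 0.33008231, 0.708973  ]), 'torque': array([ 0.04784836, -0.00664977, -0.01241556]), 'gripper_force': 0.0, 'gripper_width': 91.2179059439234}
```

View pics/scene0.png

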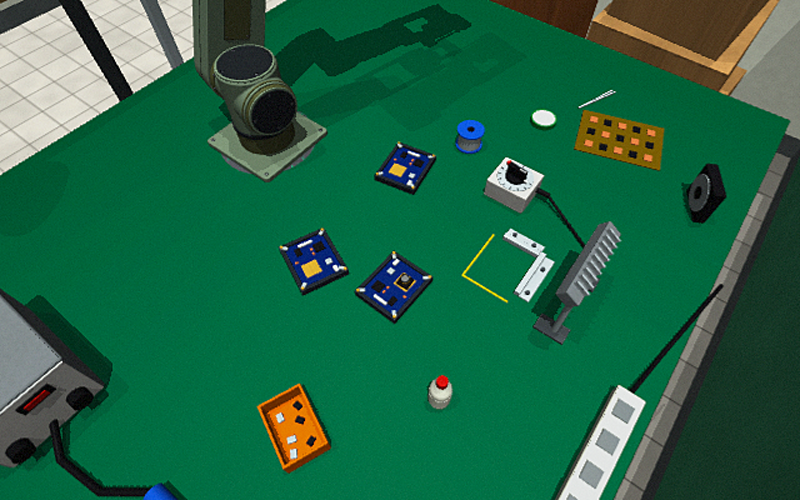

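View pics/side0.png

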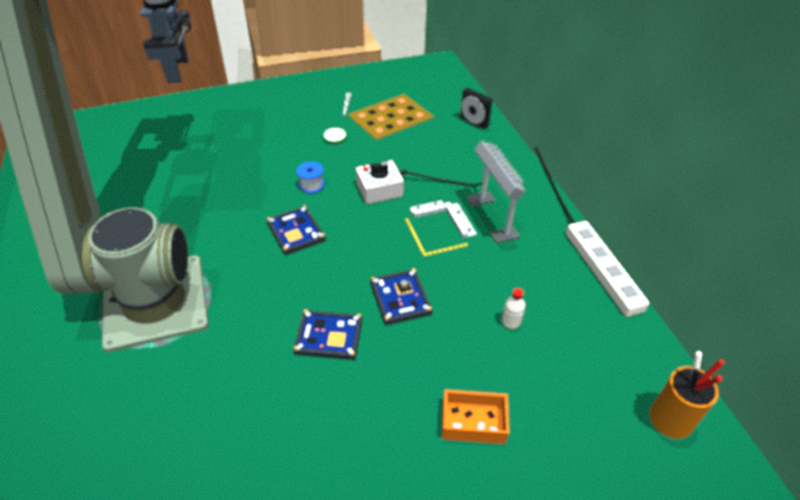

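Scene shows three board trays (shown pixels): (405,167), (313,260), (395,286). The one at (395,286) carries the lens mount and appears farthest from the base. The corner is near (545,258), the timer at (515,180). I'll check this in one crop along with a measurement.

```bash
python3 - <<'E'
from h import *
import pickle
f=pickle.load(open("scene0.pkl","rb")); save(f,"c1.png",(270,110,520,280),3.2)
for n in("scene","side"):
    f=pickle.load(open(n+"0.pkl","rb")); hsv=cv2.cvtColor(f["color"],cv2.COLOR_RGB2HSV);H,S,Vv=cv2.split(hsv)
    fg=(~((H>60)&(H<90)&(S>110)&(Vv>50))).astype(np.uint8)
    fg[:, :int(200*1)]=0 if n=="side" else fg[:, :200]
    cs,_=cv2.findContours(fg,cv2.RETR_EXTERNAL,cv2.CHAIN_APPROX_NONE)
    for c in cs:
        a=cv2.contourArea(c)
        if 300<a<6000:
            r=cv2.minAreaRect(c);h=cv2.convexHull(c)
            for e in (1,2,3,4,5,6,8):
                p=cv2.approxPolyDP(h,e,True).reshape(-1,2)
                if len(p)<=4:break
            m=onz(f,[r[0]],8)[0]
            w=onz(f,p,0)
            print(n,np.round(r[0]),a,"world",m[:2].round(),"poly",p.tolist(),w[:,:2].round().tolist())
E
```

```text
scene [610. 377.] 1087.0 world [1171.  -54.] poly [[639, 365], [639, 399], [583, 398], [623, 355]] [[1215.0, 9.0], [1230.0, -57.0], [1142.0, -121.0], [1184.0, 10.0]]
scene [235. 342.] 2436.0 world [ 529. -454.] poly [[240, 307], [264, 358], [230, 378], [205, 325]] [[483.0, -392.0], [596.0, -440.0], [568.0, -508.0], [451.0, -465.0]]
scene [352. 313.] 382.5 world [ 687. -259.] poly [[355, 300], [361, 315], [348, 326], [342, 309]] [[675.0, -228.0], [705.0, -248.0], [696.0, -284.0], [664.0, -262.0]]
scene [315. 228.] 1842.5 world [ 495. -142.] poly [[314, 201], [345, 221], [315, 258], [284, 235]] [[441.0, -76.0], [540.0, -76.0], [542.0, -201.0], [444.0, -199.0]]
scene [415. 211.] 842.5 world [666.  51.] poly [[407, 183], [443, 209], [422, 241], [411, 234]] [[604.0, 119.0], [719.0, 104.0], [721.0, -9.0], [690.0, -9.0]]
scene [250. 208.] 1673.0 world [ 330. -193.] poly [[258, 182], [278, 219], [242, 235], [223, 197]] [[286.0, -119.0], [403.0, -173.0], [363.0, -260.0], [246.0, -209.0]]
scene [564. 155.] 997.0 world [905. 464.] poly [[572, 131], [580, 157], [554, 177], [547, 154]] [[895.0, 5
[... 2316 characters left out ...]
56.0]]
side [305. 145.] 1012.0 world [568. 229.] poly [[313, 127], [324, 137], [321, 157], [293, 162], [284, 134]] [[622.0, 318.0], [640.0, 257.0], [600.0, 166.0], [511.0, 169.0], [521.0, 310.0]]
side [397. 154.] 1272.0 world [827. 104.] poly [[384, 113], [418, 145], [413, 190], [396, 193], [374, 159]] [[880.0, 323.0], [915.0, 131.0], [810.0, -51.0], [757.0, -48.0], [754.0, 109.0]]
side [312.  93.] 1323.5 world [677. 503.] poly [[346, 94], [300, 111], [278, 91], [324, 75]] [[794.0, 471.0], [606.0, 418.0], [565.0, 562.0], [759.0, 617.0]]
side [380.  86.] 512.0 world [927. 472.] poly [[373, 71], [393, 78], [388, 101], [369, 93]] [[949.0, 591.0], [1003.0, 523.0], [922.0, 387.0], [877.0, 453.0]]
```

View pics/c1.png

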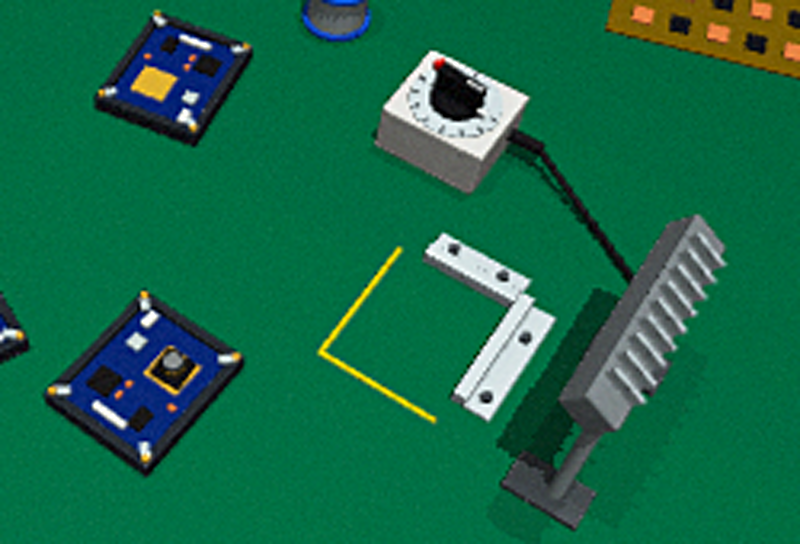

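The crop confirms the carrier: crop (145,380), with the black lens mount on its pad at (172,365), world about (497,-142). Its range of 516 mm beats the lookalikes' 350 and 382 mm. Next I'll fit the station frame.

```bash
python3 - <<'E'
from h import *
import pickle
for n in("scene","side"):
    f=pickle.load(open(n+"0.pkl","rb")); hsv=cv2.cvtColor(f["color"],cv2.COLOR_RGB2HSV);H,S,V=cv2.split(hsv)
    w=((S<60)&(V>90)).astype(np.uint8)
    box=(395,180,447,245) if n=="scene" else (322,155,385,195)
    m=np.zeros_like(w);m[box[1]:box[3],box[0]:box[2]]=w[box[1]:box[3],box[0]:box[2]]
    cs,_=cv2.findContours(m,cv2.RETR_EXTERNAL,cv2.CHAIN_APPROX_NONE)
    c=max(cs,key=cv2.contourArea);p=cv2.approxPolyDP(c,2,True).reshape(-1,2)
    for z in(0,13):print(n,"stops",z,[(a.tolist(),b[:2].round().tolist()) for a,b in zip(p,onz(f,p,z))])
    y=((H>20)&(H<40)&(S>150)&(V>120)).astype(np.uint8)
    b2=(365,180,415,248) if n=="scene" else(315,165,380,208)
    ys,xs=np.nonzero(y[b2[1]:b2[3],b2[0]:b2[2]]);q=np.c_[xs+b2[0],ys+b2[1]]
    W=onz(f,q,0)[:,:2]
    cr=W[np.argmin(W.sum(1))];print("tape corner",cr)
    A=W[(W[:,1]>cr[1]+20)];B=W[(W[:,0]>cr[0]+20)&(W[:,1]<cr[1]+15)]
    A=A[A[:,0]<cr[0]+25]
    for L,nm in((A,"ytape"),(B,"xtape")):
        vx,vy,x0,y0=cv2.fitLine(L.astype(np.float32),cv2.DIST_HUBER,0,.01,.01).ravel();print(nm,len(L),np.degrees(np.arctan2(vy,vx)),x0,y0,L.min(0),L.max(0))
E
```

```text
scene stops 0 [([408, 183], [606.0, 121.0]), ([402, 191], [606.0, 89.0]), ([405, 190], [611.0, 96.0]), ([430, 205], [686.0, 94.0]), ([411, 234], [690.0, -9.0]), ([422, 241], [721.0, -9.0]), ([442, 209], [717.0, 102.0]), ([432, 201], [685.0, 109.0]), ([433, 196], [679.0, 124.0])]
scene stops 13 [([408, 183], [609.0, 111.0]), ([402, 191], [609.0, 79.0]), ([405, 190], [614.0, 87.0]), ([430, 205], [688.0, 85.0]), ([411, 234], [692.0, -16.0]), ([422, 241], [723.0, -17.0]), ([442, 209], [718.0, 93.0]), ([432, 201], [686.0, 99.0]), ([433, 196], [681.0, 114.0])]
tape corner [588.13028716 -36.26814685]
ytape 63 -88.87038 585.4356 34.904774 [582.37103875 -15.44446213] [588.48462006  86.86409699]
xtape 58 1.21782 649.13165 -34.505035 [608.41196239 -37.18649338] [688.45581681 -31.59432189]
side stops 0 [([328, 166], [608.0, 120.0]), ([331, 172], [608.0, 92.0]), ([357, 167], [690.0, 90.0]), ([370, 188], [694.0, -7.0]), ([380, 187], [723.0, -11.0]), ([366, 163], [723.0, 99.0]), ([349, 161], [677.0, 123.0])]
side stops 13 [([328, 166], [603.0, 106.0]), ([331, 172], [603.0, 78.0]), ([357, 167], [684.0, 76.0]), ([370, 188], [687.0, -19.0]), ([380, 187], [716.0, -23.0]), ([366, 163], [717.0, 85.0]), ([349, 161], [671.0, 109.0])]
tape corner [587.54788574 -36.88511775]
ytape 47 -89.06315 587.02515 32.01812 [583.59541988 -16.65776887] [590.00774251  84.36127698]
xtape 37 1.6443232 648.0176 -36.9346 [607.65626131 -39.85851256] [688.21406426 -34.00586042]
```

Station corner is about (687,88) with yaw about 1.2°, and the tape and stops agree. Because the bottle blocks the other order, I'll push +y short of the stop, then +x home, then +y home. First I'll turn the tool so its fingers line up along world x.

Emit:
move_arm(plan=[{"wz": 0.12},{"wz": 0.12},{"wz": 0.12},{"wz": 0.12},{"wz": 0.12},{"wz": 0.12},{"wz": 0.12},{"wz": 0.12},{"wz": 0.12},{"wz": 0.12},{"wz": 0.12},{}], gripper=6)

```text
schema error: expected keys tx, ty, tz, wx, wy, wz
```

Emit:
move_arm(plan=[{"tx": -3.34,"ty": 1.44},{"tx": -3.34,"ty": 1.44},{"tx": -3.34,"ty": 1.44},{"tx": -3.34,"ty": 1.44},{"tx": -3.34,"ty": 1.44},{"tx": -3.34,"ty": 1.44},{"tx": -3.34,"ty": 1.44},{"tx": -3.34,"ty": 1.44},{"tx": -3.34,"ty": 1.44},{"tx": -3.34,"ty": 1.44},{"tx": -3.34,"ty": 1.44},{"tx": -3.34,"ty": 1.44}])

```text
schema error: expected keys tx, ty, tz, wx, wy, wz
```

Emit:
move_arm(plan=[{"tx": -3.34,"ty": 1.44},{"tx": -3.34,"ty": 1.44},{"tx": -3.34,"ty": 1.44},{"tx": -3.34,"ty": 1.44},{"tx": -3.34,"ty": 1.44},{"tx": -3.34,"ty": 1.44},{"tx": -3.34,"ty": 1.44},{"tx": -3.34,"ty": 1.44},{"tx": -3.34,"ty": 1.44},{"tx": -3.34,"ty": 1.44},{"tx": -3.34,"ty": 1.44},{"tx": -3.34,"ty": 1.44}])

```text
schema error: expected keys tx, ty, tz, wx, wy, wz
```

Emit:
move_arm(plan=[{"tx": 0,"ty": 0,"tz": 0,"wx": 0,"wy": 0,"wz": 0.12},{"tx": 0,"ty": 0,"tz": 0,"wx": 0,"wy": 0,"wz": 0.12},{"tx": 0,"ty": 0,"tz": 0,"wx": 0,"wy": 0,"wz": 0.12},{"tx": 0,"ty": 0,"tz": 0,"wx": 0,"wy": 0,"wz": 0.12},{"tx": 0,"ty": 0,"tz": 0,"wx": 0,"wy": 0,"wz": 0.12},{"tx": 0,"ty": 0,"tz": 0,"wx": 0,"wy": 0,"wz": 0.12},{"tx": 0,"ty": 0,"tz": 0,"wx": 0,"wy": 0,"wz": 0.12},{"tx": 0,"ty": 0,"tz": 0,"wx": 0,"wy": 0,"wz": 0.12},{"tx": 0,"ty": 0,"tz": 0,"wx": 0,"wy": 0,"wz": 0.12},{"tx": 0,"ty": 0,"tz": 0,"wx": 0,"wy": 0,"wz": 0.12},{"tx": 0,"ty": 0,"tz": 0,"wx": 0,"wy": 0,"wz": 0.12},{"tx": 0,"ty": 0,"tz": 0,"wx": 0,"wy": 0,"wz": 0}], gripper=6)

```text
time_s: 1.1
ee_pos: [131.5, 559.5, 213.5]
ee_rot: [-180.0, 0.1, 91.0]
force: [0.3, -1.0, 1.0]
gripper_width: 60.0
gripper_force: 0.0
```

Emit:
move_arm(plan=[{"tx": -3.34,"ty": 1.44,"tz": 0,"wx": 0,"wy": 0,"wz": 0},{"tx": -3.34,"ty": 1.44,"tz": 0,"wx": 0,"wy": 0,"wz": 0},{"tx": -3.34,"ty": 1.44,"tz": 0,"wx": 0,"wy": 0,"wz": 0},{"tx": -3.34,"ty": 1.44,"tz": 0,"wx": 0,"wy": 0,"wz": 0},{"tx": -3.34,"ty": 1.44,"tz": 0,"wx": 0,"wy": 0,"wz": 0},{"tx": -3.34,"ty": 1.44,"tz": 0,"wx": 0,"wy": 0,"wz": 0},{"tx": -3.34,"ty": 1.44,"tz": 0,"wx": 0,"wy": 0,"wz": 0},{"tx": -3.34,"ty": 1.44,"tz": 0,"wx": 0,"wy": 0,"wz": 0},{"tx": -3.34,"ty": 1.44,"tz": 0,"wx": 0,"wy": 0,"wz": 0},{"tx": -3.34,"ty": 1.44,"tz": 0,"wx": 0,"wy": 0,"wz": 0},{"tx": -3.34,"ty": 1.44,"tz": 0,"wx": 0,"wy": 0,"wz": 0},{"tx": -3.34,"ty": 1.44,"tz": 0,"wx": 0,"wy": 0,"wz": 0}])

```text
time_s: 2.1
ee_pos: [312.4, 160.8, 214.0]
ee_rot: [180.0, -0.0, 91.4]
force: [-0.0, 0.1, 0.5]
gripper_width: 59.9
gripper_force: 0.0
```

Emit:
move_arm(plan=[{"tx": -3.34,"ty": 1.44,"tz": 0,"wx": 0,"wy": 0,"wz": 0},{"tx": -3.34,"ty": 1.44,"tz": 0,"wx": 0,"wy": 0,"wz": 0},{"tx": -3.34,"ty": 1.44,"tz": 0,"wx": 0,"wy": 0,"wz": 0},{"tx": -3.34,"ty": 1.44,"tz": 0,"wx": 0,"wy": 0,"wz": 0},{"tx": -3.34,"ty": 1.44,"tz": 0,"wx": 0,"wy": 0,"wz": 0},{"tx": -3.34,"ty": 1.44,"tz": 0,"wx": 0,"wy": 0,"wz": 0},{"tx": -3.34,"ty": 1.44,"tz": 0,"wx": 0,"wy": 0,"wz": 0},{"tx": -3.34,"ty": 1.44,"tz": 0,"wx": 0,"wy": 0,"wz": 0},{"tx": -3.34,"ty": 1.44,"tz": 0,"wx": 0,"wy": 0,"wz": 0},{"tx": -3.34,"ty": 1.44,"tz": 0,"wx": 0,"wy": 0,"wz": 0},{"tx": -3.34,"ty": 1.44,"tz": 0,"wx": 0,"wy": 0,"wz": 0},{"tx": -3.34,"ty": 1.44,"tz": 0,"wx": 0,"wy": 0,"wz": 0}])

```text
time_s: 3.1
ee_pos: [493.3, -236.5, 213.6]
ee_rot: [-180.0, -0.0, 91.3]
force: [-0.0, 0.7, -0.1]
gripper_width: 60.1
gripper_force: 0.0
```

Emit:
move_arm(plan=[{"tx": 0,"ty": 0,"tz": 3.5,"wx": 0,"wy": 0,"wz": 0},{"tx": 0,"ty": 0,"tz": 3.5,"wx": 0,"wy": 0,"wz": 0},{"tx": 0,"ty": 0,"tz": 3.5,"wx": 0,"wy": 0,"wz": 0},{"tx": 0,"ty": 0,"tz": 3.5,"wx": 0,"wy": 0,"wz": 0},{"tx": 0,"ty": 0,"tz": 3.5,"wx": 0,"wy": 0,"wz": 0},{"tx": 0,"ty": 0,"tz": 2,"wx": 0,"wy": 0,"wz": 0},{"tx": 0,"ty": 0,"tz": 0.9,"wx": 0,"wy": 0,"wz": 0},{"tx": 0,"ty": 0,"tz": 0,"wx": 0,"wy": 0,"wz": 0}])

```text
time_s: 3.77
ee_pos: [491.7, -234.1, 7.8]
ee_rot: [-179.8, -0.1, 91.3]
force: [-0.4, 0.2, -0.5]
gripper_width: 59.9
gripper_force: 0.0
```

```bash
python3 - <<'E'
from h import *
f=cam("scene");save(f,"s2.png",(230,170,400,300),4)
print(env.state()["ee_pos"])
E
```

```text
[ 492.98856965 -234.68513908    9.54753177]
```

View pics/s2.png

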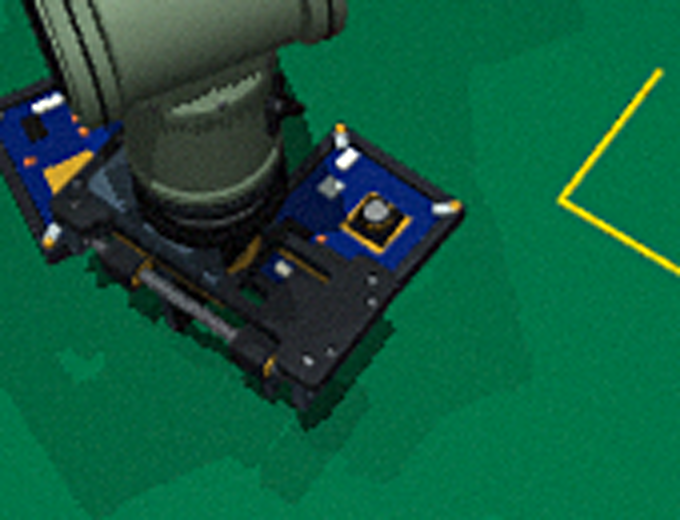

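The gripper stands behind the carrier's -y face, clear of the lens mount at (375,210). Pushing +y.

Emit:
move_arm(plan=[{"tx": 0.5,"ty": 0,"tz": 0,"wx": 0,"wy": 0,"wz": 0},{"tx": 0.5,"ty": 0,"tz": 0,"wx": 0,"wy": 0,"wz": 0},{"tx": 0.4,"ty": 0,"tz": 0,"wx": 0,"wy": 0,"wz": 0},{"tx": 0.3,"ty": 0,"tz": 0,"wx": 0,"wy": 0,"wz": 0},{"tx": 0.3,"ty": 0,"tz": 0,"wx": 0,"wy": 0,"wz": 0},{"tx": 0.3,"ty": 0,"tz": 0,"wx": 0,"wy": 0,"wz": 0},{"tx": 0.3,"ty": 0,"tz": 0,"wx": 0,"wy": 0,"wz": 0},{"tx": 0.4,"ty": 0,"tz": 0,"wx": 0,"wy": 0,"wz": 0},{"tx": 0.4,"ty": 0,"tz": 0,"wx": 0,"wy": 0,"wz": 0},{"tx": 0.4,"ty": 0,"tz": 0,"wx": 0,"wy": 0,"wz": 0}])

```text
time_s: 4.65
ee_pos: [492.7, -197.0, 10.3]
ee_rot: [179.9, 0.1, 91.2]
force: [0.3, -5.5, 4.3]
gripper_width: 60.1
gripper_force: 2.4
```

Emit:
move_arm(plan=[{"tx": 0.5,"ty": 0,"tz": 0,"wx": 0,"wy": 0,"wz": 0},{"tx": 0.55,"ty": 0,"tz": 0,"wx": 0,"wy": 0,"wz": 0},{"tx": 0.55,"ty": 0,"tz": 0,"wx": 0,"wy": 0,"wz": 0},{"tx": 0.55,"ty": 0,"tz": 0,"wx": 0,"wy": 0,"wz": 0},{"tx": 0.55,"ty": 0,"tz": 0,"wx": 0,"wy": 0,"wz": 0},{"tx": 0.55,"ty": 0,"tz": 0,"wx": 0,"wy": 0,"wz": 0},{"tx": 0.55,"ty": 0,"tz": 0,"wx": 0,"wy": 0,"wz": 0},{"tx": 0.55,"ty": 0,"tz": 0,"wx": 0,"wy": 0,"wz": 0},{"tx": 0.55,"ty": 0,"tz": 0,"wx": 0,"wy": 0,"wz": 0},{"tx": 0.55,"ty": 0,"tz": 0,"wx": 0,"wy": 0,"wz": 0},{"tx": 0.55,"ty": 0,"tz": 0,"wx": 0,"wy": 0,"wz": 0},{"tx": 0.55,"ty": 0,"tz": 0,"wx": 0,"wy": 0,"wz": 0}])

```text
time_s: 5.65
ee_pos: [490.8, -131.1, 10.0]
ee_rot: [-180.0, 0.0, 91.2]
force: [0.4, -5.1, 3.4]
gripper_width: 60.2
gripper_force: 2.6
```

Emit:
move_arm(plan=[{"tx": 0.55,"ty": 0,"tz": 0,"wx": 0,"wy": 0,"wz": 0},{"tx": 0.55,"ty": 0,"tz": 0,"wx": 0,"wy": 0,"wz": 0},{"tx": 0.55,"ty": 0,"tz": 0,"wx": 0,"wy": 0,"wz": 0},{"tx": 0.55,"ty": 0,"tz": 0,"wx": 0,"wy": 0,"wz": 0},{"tx": 0.55,"ty": 0,"tz": 0,"wx": 0,"wy": 0,"wz": 0},{"tx": 0.55,"ty": 0,"tz": 0,"wx": 0,"wy": 0,"wz": 0},{"tx": 0.55,"ty": 0,"tz": 0,"wx": 0,"wy": 0,"wz": 0},{"tx": 0.55,"ty": 0,"tz": 0,"wx": 0,"wy": 0,"wz": 0},{"tx": 0.5,"ty": 0,"tz": 0,"wx": 0,"wy": 0,"wz": 0},{"tx": 0.4,"ty": 0,"tz": 0,"wx": 0,"wy": 0,"wz": 0},{"tx": 0.3,"ty": 0,"tz": 0,"wx": 0,"wy": 0,"wz": 0},{"tx": 0.2,"ty": 0,"tz": 0,"wx": 0,"wy": 0,"wz": 0}])

```text
time_s: 6.65
ee_pos: [489.3, -72.9, 9.9]
ee_rot: [-179.9, -0.0, 91.2]
force: [-0.6, -4.8, 3.4]
gripper_width: 60.0
gripper_force: 2.6
```

```bash
python3 - <<'E'
from h import *
f=cam("scene");save(f,"s3.png",(270,110,460,260),4)
s=env.state();print(s["ee_pos"],s["force"])
E
```

```text
[489.29449169 -72.67607774   9.81328435] [ 0.17956749 -2.93444711  1.95028327]
```

View pics/s3.png

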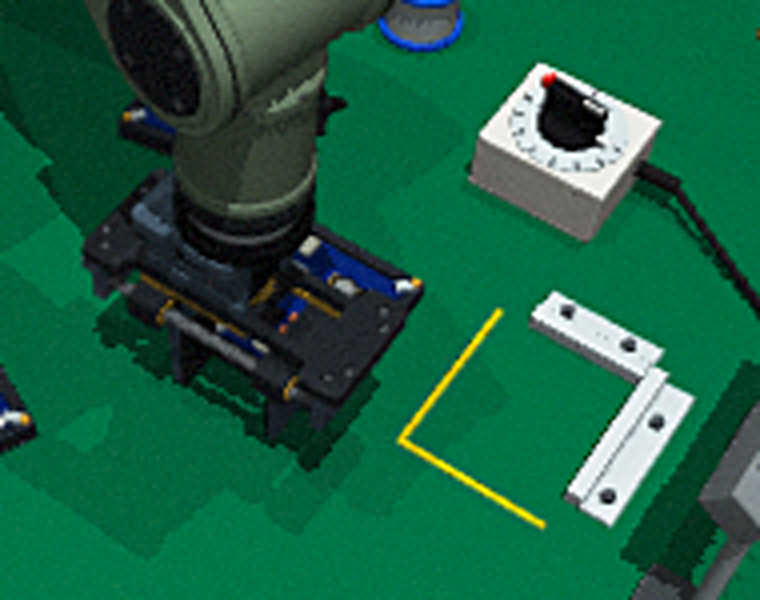

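```bash
python3 - <<'E'
from h import *
f=cam("scene");print(onz(f,[[270+422/4,110+285/4],[270+395/4,110+330/4]],16))
g=cam("side");save(g,"d3.png",(240,130,400,250),4)
E
```

```text
[[538.40442992  62.06924044  16.        ]
 [544.1552959   21.46087151  16.        ]]
```

View pics/d3.png

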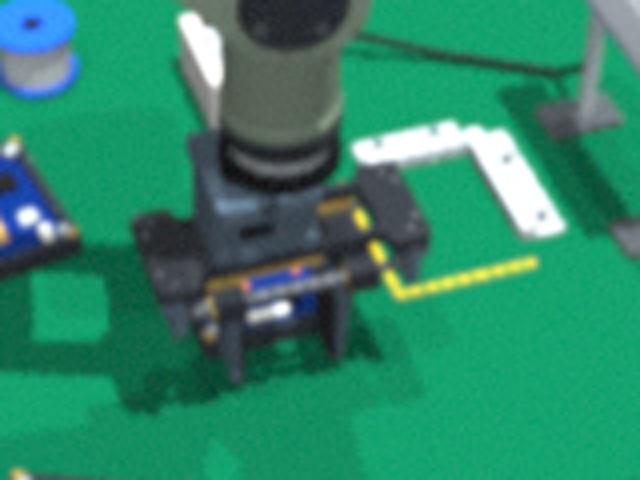

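Corner measured at (538,62), so the gap to the side stop line is about 22 mm. I'll push 15 mm more, then back off and lift.

Emit:
move_arm(plan=[{"tx": 0.3,"ty": 0,"tz": 0,"wx": 0,"wy": 0,"wz": 0},{"tx": 0.4,"ty": 0,"tz": 0,"wx": 0,"wy": 0,"wz": 0},{"tx": 0.4,"ty": 0,"tz": 0,"wx": 0,"wy": 0,"wz": 0},{"tx": 0.3,"ty": 0,"tz": 0,"wx": 0,"wy": 0,"wz": 0},{"tx": 0.1,"ty": 0,"tz": 0,"wx": 0,"wy": 0,"wz": 0},{"tx": 0,"ty": 0,"tz": 0,"wx": 0,"wy": 0,"wz": 0}])

```text
time_s: 7.3
ee_pos: [489.1, -57.5, 9.7]
ee_rot: [-179.9, -0.1, 91.2]
force: [0.7, 0.2, -1.0]
gripper_width: 59.8
gripper_force: 0.0
```

Emit:
move_arm(plan=[{"tx": -0.5,"ty": 0,"tz": 0,"wx": 0,"wy": 0,"wz": 0},{"tx": -1.5,"ty": 0,"tz": 0,"wx": 0,"wy": 0,"wz": 0},{"tx": -1,"ty": 0,"tz": -2,"wx": 0,"wy": 0,"wz": 0},{"tx": 0,"ty": 0,"tz": -4,"wx": 0,"wy": 0,"wz": 0},{"tx": 0,"ty": 0,"tz": -4,"wx": 0,"wy": 0,"wz": 0},{"tx": 0,"ty": 0,"tz": 0,"wx": 0,"wy": 0,"wz": 0}], gripper=6)

```text
time_s: 7.8
ee_pos: [494.9, -89.5, 116.7]
ee_rot: [179.2, 0.1, 91.1]
force: [1.0, -0.6, 0.1]
gripper_width: 59.9
gripper_force: 0.0
```

Emit:
move_arm(plan=[{"tx": 0,"ty": 0,"tz": 0,"wx": 0,"wy": 0,"wz": 0.12},{"tx": 0,"ty": 0,"tz": 0,"wx": 0,"wy": 0,"wz": 0.12},{"tx": 0,"ty": 0,"tz": 0,"wx": 0,"wy": 0,"wz": 0.12},{"tx": 0,"ty": 0,"tz": 0,"wx": 0,"wy": 0,"wz": 0.12},{"tx": 0,"ty": 0,"tz": 0,"wx": 0,"wy": 0,"wz": 0.12},{"tx": 0,"ty": 0,"tz": 0,"wx": 0,"wy": 0,"wz": 0.12},{"tx": 0,"ty": 0,"tz": 0,"wx": 0,"wy": 0,"wz": 0.12},{"tx": 0,"ty": 0,"tz": 0,"wx": 0,"wy": 0,"wz": 0.12},{"tx": 0,"ty": 0,"tz": 0,"wx": 0,"wy": 0,"wz": 0.12},{"tx": 0,"ty": 0,"tz": 0,"wx": 0,"wy": 0,"wz": 0.12},{"tx": 0,"ty": 0,"tz": 0,"wx": 0,"wy": 0,"wz": 0.12},{"tx": 0,"ty": 0,"tz": 0,"wx": 0,"wy": 0,"wz": 0.12}])

```text
time_s: 8.8
ee_pos: [490.0, -88.3, 109.6]
ee_rot: [-180.0, 0.0, 8.3]
force: [-0.3, -0.3, 0.2]
gripper_width: 60.0
gripper_force: 0.0
```

Emit:
move_arm(plan=[{"tx": 0,"ty": 0,"tz": 0,"wx": 0,"wy": 0,"wz": 0.12},{"tx": 0,"ty": 0,"tz": 0,"wx": 0,"wy": 0,"wz": 0.01},{"tx": -2.1,"ty": -2.67,"tz": 0,"wx": 0,"wy": 0,"wz": 0},{"tx": -2.1,"ty": -2.67,"tz": 0,"wx": 0,"wy": 0,"wz": 0},{"tx": -2.1,"ty": -2.67,"tz": 0,"wx": 0,"wy": 0,"wz": 0},{"tx": -2.1,"ty": -2.67,"tz": 0,"wx": 0,"wy": 0,"wz": 0},{"tx": 0,"ty": 0,"tz": 0,"wx": 0,"wy": 0,"wz": 0},{"tx": 0,"ty": 0,"tz": 0,"wx": 0,"wy": 0,"wz": 0}])

```text
time_s: 9.47
ee_pos: [403.1, 17.6, 110.0]
ee_rot: [-180.0, -0.0, 1.5]
force: [0.5, 0.1, 0.3]
gripper_width: 60.0
gripper_force: 0.0
```

```bash
python3 - <<'E'
from h import *
f=cam("scene");s=env.state();print(s["ee_pos"],s["ee_rot"])
H,S,V=cv2.split(cv2.cvtColor(f["color"],cv2.COLOR_RGB2HSV))
save(f,"s4.png",(270,110,460,260),4)
E
```

```text
[404.33649184  16.9614757  110.20336763] [-1.79998965e+02 -8.32534799e-02  1.36072783e+00]
```

View pics/s4.png

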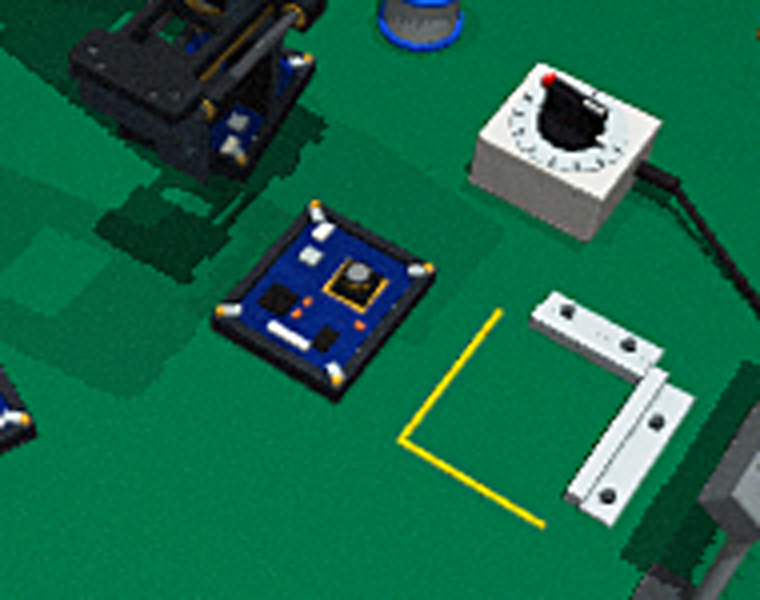

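```bash
python3 - <<'E'
from h import *
f=cam("scene")
q=lambda *a:[[270+u/4,110+v/4] for u,v in a]
print("car top",onz(f,q((435,263),(314,201),(212,318),(338,394)),16)[:,:2].round(1))
print("stop bottom y-face",onz(f,q((531,323),(640,380)),0)[:,:2].round(1))
print("back top inner edge",onz(f,q((655,370),(568,493)),13)[:,:2].round(1))
print("tape",onz(f,q((500,310),(402,440),(545,525)),0)[:,:2].round(1))
E
```

```text
car top [[535.4  82.4]
 [441.2  76.9]
 [444.8 -42.2]
 [542.7 -40.7]]
stop bottom y-face [[607.5  90.5]
 [686.5  94.5]]
back top inner edge [[692.1  97.7]
 [692.8 -13.1]]
tape [[585.7  87.1]
 [589.1 -35.5]
 [691.2 -33. ]]
```

Carrier square, about 7 mm off the side stop line. Now descend behind its -x face and push +x.

Emit:
move_arm(plan=[{"tx": 0,"ty": 0,"tz": 3,"wx": 0,"wy": 0,"wz": 0},{"tx": 0,"ty": 0,"tz": 3,"wx": 0,"wy": 0,"wz": 0},{"tx": 0,"ty": 0,"tz": 2.5,"wx": 0,"wy": 0,"wz": 0},{"tx": 0,"ty": 0,"tz": 1.5,"wx": 0,"wy": 0,"wz": 0},{"tx": 0,"ty": 0,"tz": 0,"wx": 0,"wy": 0,"wz": 0},{"tx": 0.4,"ty": 0,"tz": 0,"wx": 0,"wy": 0,"wz": 0},{"tx": 0.4,"ty": 0,"tz": 0,"wx": 0,"wy": 0,"wz": 0},{"tx": 0.4,"ty": 0,"tz": 0,"wx": 0,"wy": 0,"wz": 0},{"tx": 0.3,"ty": 0,"tz": 0,"wx": 0,"wy": 0,"wz": 0},{"tx": 0.3,"ty": 0,"tz": 0,"wx": 0,"wy": 0,"wz": 0},{"tx": 0.3,"ty": 0,"tz": 0,"wx": 0,"wy": 0,"wz": 0},{"tx": 0.3,"ty": 0,"tz": 0,"wx": 0,"wy": 0,"wz": 0}])

```text
time_s: 10.57
ee_pos: [426.3, 17.3, 10.0]
ee_rot: [-180.0, 0.2, 1.2]
force: [-4.6, 0.5, 4.7]
gripper_width: 60.1
gripper_force: 2.4
```

Emit:
move_arm(plan=[{"tx": 0.4,"ty": 0,"tz": 0,"wx": 0,"wy": 0,"wz": 0},{"tx": 0.5,"ty": 0,"tz": 0,"wx": 0,"wy": 0,"wz": 0},{"tx": 0.5,"ty": 0,"tz": 0,"wx": 0,"wy": 0,"wz": 0},{"tx": 0.5,"ty": 0,"tz": 0,"wx": 0,"wy": 0,"wz": 0},{"tx": 0.5,"ty": 0,"tz": 0,"wx": 0,"wy": 0,"wz": 0},{"tx": 0.5,"ty": 0,"tz": 0,"wx": 0,"wy": 0,"wz": 0},{"tx": 0.5,"ty": 0,"tz": 0,"wx": 0,"wy": 0,"wz": 0},{"tx": 0.5,"ty": 0,"tz": 0,"wx": 0,"wy": 0,"wz": 0},{"tx": 0.5,"ty": 0,"tz": 0,"wx": 0,"wy": 0,"wz": 0},{"tx": 0.5,"ty": 0,"tz": 0,"wx": 0,"wy": 0,"wz": 0},{"tx": 0.5,"ty": 0,"tz": 0,"wx": 0,"wy": 0,"wz": 0},{"tx": 0.5,"ty": 0,"tz": 0,"wx": 0,"wy": 0,"wz": 0}])

```text
time_s: 11.57
ee_pos: [488.0, 18.5, 9.9]
ee_rot: [-180.0, -0.1, 1.2]
force: [-2.6, 0.2, 0.1]
gripper_width: 60.2
gripper_force: 1.0
```

Emit:
move_arm(plan=[{"tx": 0.5,"ty": 0,"tz": 0,"wx": 0,"wy": 0,"wz": 0},{"tx": 0.5,"ty": 0,"tz": 0,"wx": 0,"wy": 0,"wz": 0},{"tx": 0.5,"ty": 0,"tz": 0,"wx": 0,"wy": 0,"wz": 0},{"tx": 0.5,"ty": 0,"tz": 0,"wx": 0,"wy": 0,"wz": 0},{"tx": 0.5,"ty": 0,"tz": 0,"wx": 0,"wy": 0,"wz": 0},{"tx": 0.5,"ty": 0,"tz": 0,"wx": 0,"wy": 0,"wz": 0},{"tx": 0.5,"ty": 0,"tz": 0,"wx": 0,"wy": 0,"wz": 0},{"tx": 0.5,"ty": 0,"tz": 0,"wx": 0,"wy": 0,"wz": 0},{"tx": 0.5,"ty": 0,"tz": 0,"wx": 0,"wy": 0,"wz": 0},{"tx": 0.5,"ty": 0,"tz": 0,"wx": 0,"wy": 0,"wz": 0},{"tx": 0.5,"ty": 0,"tz": 0,"wx": 0,"wy": 0,"wz": 0},{"tx": 0.5,"ty": 0,"tz": 0,"wx": 0,"wy": 0,"wz": 0}])

```text
time_s: 12.57
ee_pos: [547.4, 19.7, 9.9]
ee_rot: [-180.0, -0.0, 1.2]
force: [-2.5, 0.2, 0.7]
gripper_width: 60.4
gripper_force: 1.3
```

Emit:
move_arm(plan=[{"tx": 0.4,"ty": 0,"tz": 0,"wx": 0,"wy": 0,"wz": 0},{"tx": 0.3,"ty": 0,"tz": 0,"wx": 0,"wy": 0,"wz": 0},{"tx": 0.2,"ty": 0,"tz": 0,"wx": 0,"wy": 0,"wz": 0},{"tx": 0.2,"ty": 0,"tz": 0,"wx": 0,"wy": 0,"wz": 0},{"tx": 0.15,"ty": 0,"tz": 0,"wx": 0,"wy": 0,"wz": 0},{"tx": 0.15,"ty": 0,"tz": 0,"wx": 0,"wy": 0,"wz": 0}])

```text
time_s: 13.07
ee_pos: [561.0, 20.0, 9.9]
ee_rot: [-180.0, -0.0, 1.2]
force: [-2.8, 0.1, 1.1]
gripper_width: 60.2
gripper_force: 1.2
```

```bash
python3 - <<'E'
from h import *
f=cam("scene");s=env.state();print(s["ee_pos"],s["force"])
save(f,"s5.png",(310,130,460,250),5)
E
```

```text
[561.57686766  20.04932062   9.97886378] [-1.36828923 -0.42624545 -1.08124091]
```

View pics/s5.png

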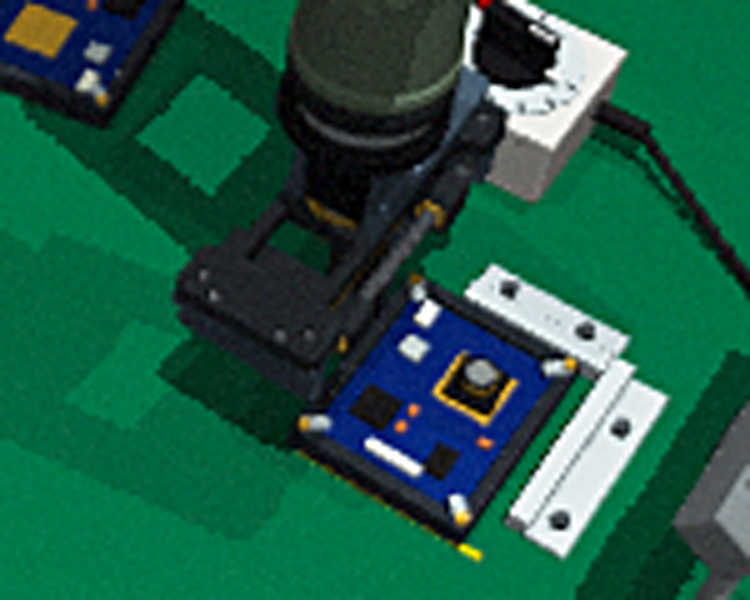

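Lens mount is centred on its pad at (480,380), and the back gap is about 14 mm. Continuing slowly.

Emit:
move_arm(plan=[{"tx": 0.15,"ty": 0,"tz": 0,"wx": 0,"wy": 0,"wz": 0},{"tx": 0.15,"ty": 0,"tz": 0,"wx": 0,"wy": 0,"wz": 0},{"tx": 0.15,"ty": 0,"tz": 0,"wx": 0,"wy": 0,"wz": 0},{"tx": 0.15,"ty": 0,"tz": 0,"wx": 0,"wy": 0,"wz": 0},{"tx": 0.1,"ty": 0,"tz": 0,"wx": 0,"wy": 0,"wz": 0},{"tx": 0.1,"ty": 0,"tz": 0,"wx": 0,"wy": 0,"wz": 0}])

```text
time_s: 13.62
ee_pos: [569.0, 20.2, 9.9]
ee_rot: [-180.0, 0.0, 1.2]
force: [-2.9, -0.1, 1.5]
gripper_width: 60.3
gripper_force: 1.6
```

Emit:
move_arm(plan=[{"tx": 0.1,"ty": 0,"tz": 0,"wx": 0,"wy": 0,"wz": 0},{"tx": 0.05,"ty": 0,"tz": 0,"wx": 0,"wy": 0,"wz": 0},{"tx": 0.05,"ty": 0,"tz": 0,"wx": 0,"wy": 0,"wz": 0}])

```text
time_s: 13.87
ee_pos: [571.0, 20.2, 9.9]
ee_rot: [-180.0, -0.0, 1.2]
force: [-3.2, -0.1, 0.3]
gripper_width: 60.1
gripper_force: 1.5
```

Emit:
move_arm(plan=[{"tx": 0.1,"ty": 0,"tz": 0,"wx": 0,"wy": 0,"wz": 0},{"tx": 0.05,"ty": 0,"tz": 0,"wx": 0,"wy": 0,"wz": 0}])

```text
time_s: 14.03
ee_pos: [571.8, 20.2, 9.9]
ee_rot: [-180.0, 0.1, 1.2]
force: [-5.0, 0.1, 2.5]
gripper_width: 60.3
gripper_force: 2.6
```

Emit:
move_arm(plan=[{"tx": 0.1,"ty": 0,"tz": 0,"wx": 0,"wy": 0,"wz": 0},{"tx": 0.05,"ty": 0,"tz": 0,"wx": 0,"wy": 0,"wz": 0}])

```text
time_s: 14.2
ee_pos: [571.9, 20.2, 9.9]
ee_rot: [-180.0, 0.3, 1.2]
force: [-8.4, 0.1, 5.9]
gripper_width: 60.1
gripper_force: 4.1
```

Emit:
move_arm(plan=[{"tx": 0.1,"ty": 0,"tz": 0,"wx": 0,"wy": 0,"wz": 0},{"tx": 0.05,"ty": 0,"tz": 0,"wx": 0,"wy": 0,"wz": 0},{"tx": 0,"ty": 0,"tz": 0,"wx": 0,"wy": 0,"wz": 0}])

```text
time_s: 14.45
ee_pos: [571.9, 20.2, 9.9]
ee_rot: [-180.0, 0.4, 1.2]
force: [-10.9, -0.3, 8.3]
gripper_width: 60.1
gripper_force: 5.2
```

Emit:
move_arm(plan=[{"tx": 0.05,"ty": 0,"tz": 0,"wx": 0,"wy": 0,"wz": 0},{"tx": 0.05,"ty": 0,"tz": 0,"wx": 0,"wy": 0,"wz": 0},{"tx": 0,"ty": 0,"tz": 0,"wx": 0,"wy": 0,"wz": 0}])

```text
time_s: 14.7
ee_pos: [572.0, 20.2, 9.9]
ee_rot: [-180.0, 0.5, 1.2]
force: [-13.9, -0.6, 10.9]
gripper_width: 59.9
gripper_force: 6.2
```

Firmly home on the back stop, with about 11 N on it beyond sliding. Back off, lift, turn, and go to the -y face.

Emit:
move_arm(plan=[{"tx": -0.5,"ty": 0,"tz": 0,"wx": 0,"wy": 0,"wz": 0},{"tx": -0.5,"ty": 0,"tz": 0,"wx": 0,"wy": 0,"wz": 0},{"tx": -1.5,"ty": 0,"tz": 0,"wx": 0,"wy": 0,"wz": 0},{"tx": 0,"ty": 0,"tz": -3.5,"wx": 0,"wy": 0,"wz": 0},{"tx": 0,"ty": 0,"tz": -3.5,"wx": 0,"wy": 0,"wz": 0},{"tx": 0,"ty": 0,"tz": -3.5,"wx": 0,"wy": 0,"wz": 0},{"tx": 0,"ty": 0,"tz": 0,"wx": 0,"wy": 0,"wz": -0.12},{"tx": 0,"ty": 0,"tz": 0,"wx": 0,"wy": 0,"wz": -0.12},{"tx": 0,"ty": 0,"tz": 0,"wx": 0,"wy": 0,"wz": -0.12},{"tx": 0,"ty": 0,"tz": 0,"wx": 0,"wy": 0,"wz": -0.12},{"tx": 0,"ty": 0,"tz": 0,"wx": 0,"wy": 0,"wz": -0.12},{"tx": 0,"ty": 0,"tz": 0,"wx": 0,"wy": 0,"wz": -0.12}])

```text
time_s: 15.7
ee_pos: [552.9, 19.9, 115.4]
ee_rot: [179.9, -0.2, 42.8]
force: [-0.6, 0.2, 0.2]
gripper_width: 60.0
gripper_force: 0.0
```

Emit:
move_arm(plan=[{"tx": 0,"ty": 0,"tz": 0,"wx": 0,"wy": 0,"wz": -0.12},{"tx": 0,"ty": 0,"tz": 0,"wx": 0,"wy": 0,"wz": -0.12},{"tx": 0,"ty": 0,"tz": 0,"wx": 0,"wy": 0,"wz": -0.12},{"tx": 0,"ty": 0,"tz": 0,"wx": 0,"wy": 0,"wz": -0.12},{"tx": 0,"ty": 0,"tz": 0,"wx": 0,"wy": 0,"wz": -0.12},{"tx": 0,"ty": 0,"tz": 0,"wx": 0,"wy": 0,"wz": -0.12},{"tx": 0,"ty": 0,"tz": 0,"wx": 0,"wy": 0,"wz": -0.12},{"tx": 0,"ty": 0,"tz": 0,"wx": 0,"wy": 0,"wz": -0.01},{"tx": 0,"ty": 0,"tz": 0,"wx": 0,"wy": 0,"wz": 0}])

```text
time_s: 16.45
ee_pos: [552.3, 19.8, 115.2]
ee_rot: [179.9, -0.0, 91.0]
force: [-0.5, -0.0, 0.3]
gripper_width: 60.1
gripper_force: 0.0
```

```bash
python3 - <<'E'
from h import *
s=env.state();print(s["ee_pos"],s["ee_rot"],s["qpos"])
f=cam("side");save(f,"d6.png",(290,140,420,240),5);f=cam("scene");save(f,"s6.png",(330,110,460,250),4)
E
```

```text
[552.32883999  19.84627669 115.18597698] [ 1.79870532e+02 -7.95756086e-03  9.09984599e+01] [ 8.60575053e-01  2.09312714e+01  1.01043920e+02  9.76188594e-03
  5.78953605e+01 -1.43054657e-01]
```

View pics/s6.png

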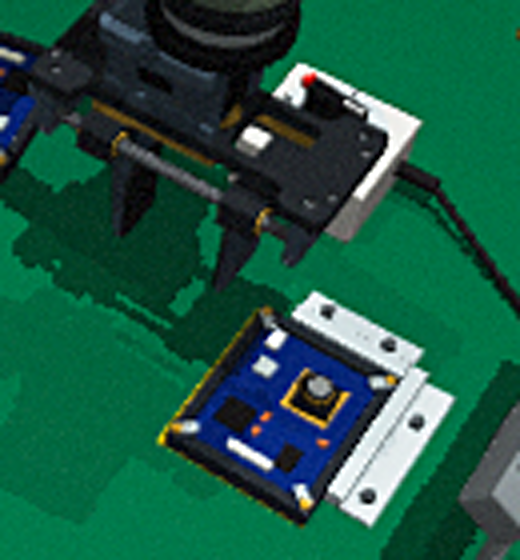

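Emit:
move_arm(plan=[{"tx": -2.44,"ty": 2.12,"tz": 0,"wx": 0,"wy": 0,"wz": -0.003},{"tx": -2.44,"ty": 2.12,"tz": 0,"wx": 0,"wy": 0,"wz": 0},{"tx": -2.44,"ty": 2.12,"tz": 0,"wx": 0,"wy": 0,"wz": 0},{"tx": -2.44,"ty": 2.12,"tz": 0,"wx": 0,"wy": 0,"wz": 0},{"tx": 0,"ty": 0,"tz": 0,"wx": 0,"wy": 0,"wz": 0},{"tx": 0,"ty": 0,"tz": 3,"wx": 0,"wy": 0,"wz": 0},{"tx": 0,"ty": 0,"tz": 3,"wx": 0,"wy": 0,"wz": 0},{"tx": 0,"ty": 0,"tz": 2.5,"wx": 0,"wy": 0,"wz": 0},{"tx": 0,"ty": 0,"tz": 2,"wx": 0,"wy": 0,"wz": 0},{"tx": 0,"ty": 0,"tz": 0,"wx": 0,"wy": 0,"wz": 0}])

```text
time_s: 17.38
ee_pos: [634.8, -75.1, 5.4]
ee_rot: [-179.5, -0.1, 91.2]
force: [-1.7, 0.3, -0.8]
gripper_width: 60.2
gripper_force: 0.0
```

Emit:
move_arm(plan=[{"tx": 0.3,"ty": 0,"tz": 0,"wx": 0,"wy": 0,"wz": 0},{"tx": 0.3,"ty": 0,"tz": 0,"wx": 0,"wy": 0,"wz": 0},{"tx": 0.3,"ty": 0,"tz": 0,"wx": 0,"wy": 0,"wz": 0},{"tx": 0.3,"ty": 0,"tz": 0,"wx": 0,"wy": 0,"wz": 0},{"tx": 0.2,"ty": 0,"tz": 0,"wx": 0,"wy": 0,"wz": 0},{"tx": 0.2,"ty": 0,"tz": 0,"wx": 0,"wy": 0,"wz": 0}])

```text
time_s: 17.88
ee_pos: [638.5, -59.5, 10.8]
ee_rot: [179.9, 0.0, 91.3]
force: [-0.2, -0.3, 0.2]
gripper_width: 59.6
gripper_force: 0.0
```

Emit:
move_arm(plan=[{"tx": 0.15,"ty": 0,"tz": 0,"wx": 0,"wy": 0,"wz": 0},{"tx": 0.15,"ty": 0,"tz": 0,"wx": 0,"wy": 0,"wz": 0},{"tx": 0.15,"ty": 0,"tz": 0,"wx": 0,"wy": 0,"wz": 0},{"tx": 0.1,"ty": 0,"tz": 0,"wx": 0,"wy": 0,"wz": 0}])

```text
time_s: 18.22
ee_pos: [637.9, -54.2, 9.9]
ee_rot: [-180.0, -0.0, 91.3]
force: [-0.9, -0.3, 0.5]
gripper_width: 60.0
gripper_force: 0.9
```

Emit:
move_arm(plan=[{"tx": 0.1,"ty": 0,"tz": 0,"wx": 0,"wy": 0,"wz": 0},{"tx": 0.1,"ty": 0,"tz": 0,"wx": 0,"wy": 0,"wz": 0},{"tx": 0.1,"ty": 0,"tz": 0,"wx": 0,"wy": 0,"wz": 0}])

```text
time_s: 18.47
ee_pos: [637.9, -51.8, 9.9]
ee_rot: [180.0, 0.0, 91.3]
force: [0.5, -2.5, 0.9]
gripper_width: 59.7
gripper_force: 1.1
```

Emit:
move_arm(plan=[{"tx": 0.1,"ty": 0,"tz": 0,"wx": 0,"wy": 0,"wz": 0},{"tx": 0.1,"ty": 0,"tz": 0,"wx": 0,"wy": 0,"wz": 0}])

```text
time_s: 18.63
ee_pos: [637.8, -49.5, 9.9]
ee_rot: [180.0, 0.0, 91.3]
force: [0.7, -1.7, 0.3]
gripper_width: 60.6
gripper_force: 1.5
```

Emit:
move_arm(plan=[{"tx": 0.1,"ty": 0,"tz": 0,"wx": 0,"wy": 0,"wz": 0},{"tx": 0.05,"ty": 0,"tz": 0,"wx": 0,"wy": 0,"wz": 0}])

```text
time_s: 18.8
ee_pos: [637.8, -49.4, 10.0]
ee_rot: [180.0, 0.2, 91.4]
force: [0.8, -8.6, 0.5]
gripper_width: 60.0
gripper_force: 4.2
```

Emit:
move_arm(plan=[{"tx": 0.1,"ty": 0,"tz": 0,"wx": 0,"wy": 0,"wz": 0},{"tx": 0.05,"ty": 0,"tz": 0,"wx": 0,"wy": 0,"wz": 0}])

```text
time_s: 18.97
ee_pos: [637.7, -49.3, 10.0]
ee_rot: [180.0, 0.3, 91.4]
force: [-0.5, -11.7, -0.3]
gripper_width: 59.9
gripper_force: 6.2
```

Seated against the side stop too. A slight extra press, then I'll re-press +x so both gaps are surely closed.

Emit:
move_arm(plan=[{"tx": 0.1,"ty": 0,"tz": 0,"wx": 0,"wy": 0,"wz": 0},{"tx": 0,"ty": 0,"tz": 0,"wx": 0,"wy": 0,"wz": 0},{"tx": 0,"ty": 0,"tz": 0,"wx": 0,"wy": 0,"wz": 0}])

```text
time_s: 19.22
ee_pos: [637.7, -49.3, 10.0]
ee_rot: [180.0, 0.3, 91.4]
force: [-0.2, -13.4, -0.4]
gripper_width: 60.3
gripper_force: 6.9
```

Emit:
move_arm(plan=[{"tx": -0.5,"ty": 0,"tz": 0,"wx": 0,"wy": 0,"wz": 0},{"tx": -0.5,"ty": 0,"tz": 0,"wx": 0,"wy": 0,"wz": 0},{"tx": -1.5,"ty": 0,"tz": 0,"wx": 0,"wy": 0,"wz": 0},{"tx": 0,"ty": 0,"tz": -3.5,"wx": 0,"wy": 0,"wz": 0},{"tx": 0,"ty": 0,"tz": -3.5,"wx": 0,"wy": 0,"wz": 0},{"tx": 0,"ty": 0,"tz": -3.5,"wx": 0,"wy": 0,"wz": 0},{"tx": 2.44,"ty": -2.12,"tz": 0,"wx": 0,"wy": 0,"wz": 0},{"tx": 2.44,"ty": -2.12,"tz": 0,"wx": 0,"wy": 0,"wz": 0},{"tx": 2.44,"ty": -2.12,"tz": 0,"wx": 0,"wy": 0,"wz": 0},{"tx": 2.44,"ty": -2.32,"tz": 0,"wx": 0,"wy": 0,"wz": 0},{"tx": 0,"ty": 0,"tz": 0,"wx": 0,"wy": 0,"wz": 0}])

```text
time_s: 20.13
ee_pos: [544.2, 28.2, 114.8]
ee_rot: [-179.7, -0.1, 91.5]
force: [0.1, 0.1, -0.1]
gripper_width: 59.8
gripper_force: 0.0
```

```bash
python3 - <<'E'
from h import *
s=env.state();print(s["ee_pos"],s["ee_rot"],s["time_s"])
f=cam("scene");g=cam("side")
for F,n in((f,"scene"),(g,"side")):
    c=F["color"].astype(int);m=((c[...,0]>170)&(c[...,1]<70)&(c[...,2]<70)).astype(np.uint8)
    k,_,st,ce=cv2.connectedComponentsWithStats(m)
    for i in range(1,k): print(n,ce[i].round(1),st[i,4],onz(F,[ce[i]],57)[0,:2].round(1))
save(f,"s7a.png",(370,110,450,170),5);
a=cv2.resize(f["color"][110:170,380:450,::-1],None,fx=5,fy=5,interpolation=cv2.INTER_CUBIC)
b=cv2.resize(f["color"][170:250,340:450,::-1],None,fx=4,fy=4,interpolation=cv2.INTER_CUBIC)
h=max(a.shape[0],b.shape[0]);pad=lambda i:cv2.copyMakeBorder(i,0,h-i.shape[0],0,0,cv2.BORDER_CONSTANT)
cv2.imwrite("pics/s7.png",np.hstack([pad(a),pad(b)]))
E
```

```text
[544.22658102  28.16187918 114.78505202] [-1.79698291e+02 -1.33904402e-01  9.14665241e+01] 20.1333
scene [407. 129.] 3 [523.  235.5]
scene [353.4 304.4] 64 [ 686.  -256.1]
scene [ 34. 313.] 3 [ 183.7 -656.8]
scene [ 30. 317.] 1 [ 184.8 -666.1]
scene [ 27.5 318.5] 2 [ 183.7 -670.7]
scene [ 25. 321.] 1 [ 184.4 -676.3]
scene [ 21.  324.2] 5 [ 184.  -684.5]
side [413.9 234.5] 25 [ 709.2 -246.3]
side [573.2 292.8] 21 [ 987.9 -518.6]
side [574.2 302.5] 11 [ 973.2 -541.3]
side [563.5 302.5] 2 [ 949.2 -533.1]
```

View pics/s7.png

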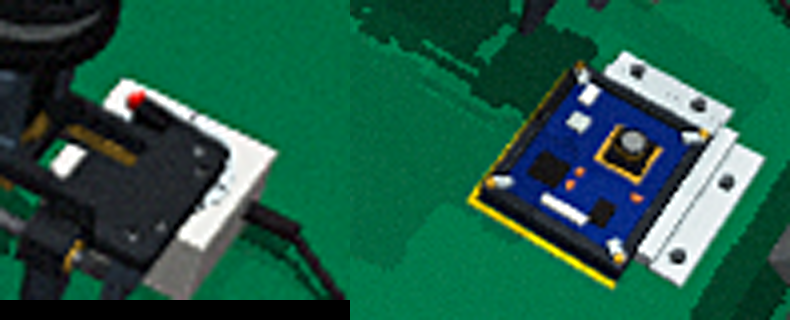

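The carrier sits flush inside the tape on both sides and the lens mount is on its pad. That was the last picture I can view, so the timer gets measured numerically. Meanwhile I'll re-press +x lightly to be sure of the back gap.

```bash
python3 - <<'E'
from h import *
import pickle
th=np.radians(1.2);R=np.array([[np.cos(th),-np.sin(th)],[np.sin(th),np.cos(th)]])
C=np.array([686.7,87.8]);ax=C+R@[-130,125];print("axis",ax)
def st(P): return (P[:,:2]-ax)@R
for n in("scene","side"):
    f=pickle.load(open(n+"0.pkl","rb"));H,S,V=cv2.split(cv2.cvtColor(f["color"],cv2.COLOR_RGB2HSV));c=f["color"].astype(int)
    u,v=np.meshgrid(np.arange(640),np.arange(400));uv=np.c_[u.ravel(),v.ravel()]
    p57=st(onz(f,uv,57));r=np.hypot(*p57.T)
    red=(((H<10)|(H>170))&(S>110)&(V>70)).ravel()&(r<60)
    q=p57[red];m=q.mean(0);print(n,"red",red.sum(),"st xy",m.round(1),"r",np.hypot(*m),"cw ang",(-np.arctan2(m[1],m[0]))%(2*np.pi))
    p79=st(onz(f,uv,79));d=(V.ravel()<60)&(np.hypot(*p79.T)<30)
    q=p79[d];print("dark n",d.sum(),"mean",q.mean(0))
    r_=cv2.minAreaRect(q.astype(np.float32));print(r_)
    # polar ring at z=57 and z=79 brightness
    for z,rr in((57,26.5),(79,17),(79,21)):
        a=np.arange(0,360,15);P=np.c_[ax+ (np.c_[rr*np.cos(np.radians(-a)),rr*np.sin(np.radians(-a))])@R.T,np.full(len(a),z)]
        px=proj(f,P);g=cv2.remap(V,px[:,0].astype(np.float32)[None],px[:,1].astype(np.float32)[None],cv2.INTER_LINEAR)[0]
        print(z,rr,dict(zip(a.tolist(),g.tolist())))
E
```

```text
axis [554.11070866 210.05007085]
scene red 7 st xy [-30.1  24.5] r 38.78640828972629 cw ang 3.825416921971529
dark n 131 mean [  1.66578917 -11.68909413]
((1.8943977355957031, -12.54902458190918), (34.190887451171875, 46.27445602416992), 82.77469635009766)
57 26.5 {0: 245, 15: 92, 30: 131, 45: 89, 60: 38, 75: 115, 90: 134, 105: 146, 120: 199, 135: 244, 150: 232, 165: 240, 180: 226, 195: 204, 210: 1, 225: 24, 240: 11, 255: 82, 270: 116, 285: 113, 300: 136, 315: 155, 330: 235, 345: 222}
79 17 {0: 174, 15: 63, 30: 6, 45: 11, 60: 10, 75: 12, 90: 6, 105: 4, 120: 12, 135: 8, 150: 2, 165: 9, 180: 26, 195: 21, 210: 132, 225: 254, 240: 165, 255: 125, 270: 111, 285: 106, 300: 106, 315: 243, 330: 238, 345: 122}
79 21 {0: 78, 15: 41, 30: 4, 45: 4, 60: 10, 75: 13, 90: 10, 105: 6, 120: 10, 135: 33, 150: 125, 165: 84, 180: 94, 195: 108, 210: 198, 225: 159, 240: 99, 255: 98, 270: 100, 285: 102, 300: 92, 315: 146, 330: 238, 345: 191}
side red 5 st xy [-27.7  19.3] r 33.76695518058188 cw ang 3.750356627137975
dark n 49 mean [ -4.1670715  -16.13457011]
((-4.068042755126953, -15.204755783081055), (19.339672088623047, 32.97789764404297), 71.69168090820312)
57 26.5 {0: 233, 15: 245, 30: 228, 45: 207, 60: 156, 75: 132, 90: 143, 105: 159, 120: 167, 135: 187, 150: 220, 165: 244, 180: 239, 195: 224, 210: 223, 225: 222, 240: 132, 255: 58, 270: 72, 285: 74, 300: 94, 315: 111, 330: 70, 345: 153}
79 17 {0: 182, 15: 171, 30: 129, 45: 80, 60: 46, 75: 36, 90: 25, 105: 30, 120: 35, 135: 33, 150: 37, 165: 53, 180: 82, 195: 115, 210: 135, 225: 145, 240: 151, 255: 153, 270: 153, 285: 155, 300: 152, 315: 153, 330: 151, 345: 165}
79 21 {0: 199, 15: 201, 30: 144, 45: 75, 60: 33, 75: 31, 90: 27, 105: 32, 120: 29, 135: 28, 150: 51, 165: 106, 180: 153, 195: 153, 210: 146, 225: 151, 240: 153, 255: 154, 270: 154, 285: 155, 300: 152, 315: 154, 330: 152, 345: 166}
```

Emit:
move_arm(plan=[{"tx": 0,"ty": 0,"tz": 0,"wx": 0,"wy": 0,"wz": 0.12},{"tx": 0,"ty": 0,"tz": 0,"wx": 0,"wy": 0,"wz": 0.12},{"tx": 0,"ty": 0,"tz": 0,"wx": 0,"wy": 0,"wz": 0.12},{"tx": 0,"ty": 0,"tz": 0,"wx": 0,"wy": 0,"wz": 0.12},{"tx": 0,"ty": 0,"tz": 0,"wx": 0,"wy": 0,"wz": 0.12},{"tx": 0,"ty": 0,"tz": 0,"wx": 0,"wy": 0,"wz": 0.12},{"tx": 0,"ty": 0,"tz": 0,"wx": 0,"wy": 0,"wz": 0.12},{"tx": 0,"ty": 0,"tz": 0,"wx": 0,"wy": 0,"wz": 0.12},{"tx": 0,"ty": 0,"tz": 0,"wx": 0,"wy": 0,"wz": 0.12},{"tx": 0,"ty": 0,"tz": 0,"wx": 0,"wy": 0,"wz": 0.12},{"tx": 0,"ty": 0,"tz": 0,"wx": 0,"wy": 0,"wz": 0.12},{"tx": 0,"ty": 0,"tz": 0,"wx": 0,"wy": 0,"wz": 0.12}])

```text
time_s: 21.23
ee_pos: [550.8, 24.0, 114.9]
ee_rot: [180.0, -0.1, 8.4]
force: [-0.1, -0.0, 0.3]
gripper_width: 59.9
gripper_force: 0.0
```

Emit:
move_arm(plan=[{"tx": 0,"ty": 0,"tz": 0,"wx": 0,"wy": 0,"wz": 0.12},{"tx": 0,"ty": 0,"tz": 0,"wx": 0,"wy": 0,"wz": 0.014},{"tx": 0,"ty": 0,"tz": 3,"wx": 0,"wy": 0,"wz": 0},{"tx": 0,"ty": 0,"tz": 3,"wx": 0,"wy": 0,"wz": 0},{"tx": 0,"ty": 0,"tz": 2.5,"wx": 0,"wy": 0,"wz": 0},{"tx": 0,"ty": 0,"tz": 2,"wx": 0,"wy": 0,"wz": 0},{"tx": 0.4,"ty": 0,"tz": 0,"wx": 0,"wy": 0,"wz": 0},{"tx": 0.5,"ty": 0,"tz": 0,"wx": 0,"wy": 0,"wz": 0},{"tx": 0.5,"ty": 0,"tz": 0,"wx": 0,"wy": 0,"wz": 0},{"tx": 0.4,"ty": 0,"tz": 0,"wx": 0,"wy": 0,"wz": 0},{"tx": 0.3,"ty": 0,"tz": 0,"wx": 0,"wy": 0,"wz": 0},{"tx": 0.2,"ty": 0,"tz": 0,"wx": 0,"wy": 0,"wz": 0}])

```text
time_s: 22.23
ee_pos: [571.8, 25.6, 10.9]
ee_rot: [180.0, 0.1, 1.2]
force: [-5.7, -0.6, 4.6]
gripper_width: 59.8
gripper_force: 3.0
```

Emit:
move_arm(plan=[{"tx": 0.05,"ty": 0,"tz": 0,"wx": 0,"wy": 0,"wz": 0},{"tx": 0.05,"ty": 0,"tz": 0,"wx": 0,"wy": 0,"wz": 0},{"tx": 0,"ty": 0,"tz": 0,"wx": 0,"wy": 0,"wz": 0}])

```text
time_s: 22.48
ee_pos: [571.7, 25.7, 10.2]
ee_rot: [180.0, 0.2, 1.2]
force: [-5.2, -1.1, 4.2]
gripper_width: 60.1
gripper_force: 2.5
```

Emit:
move_arm(plan=[{"tx": 0.05,"ty": 0,"tz": 0,"wx": 0,"wy": 0,"wz": 0},{"tx": 0,"ty": 0,"tz": 0,"wx": 0,"wy": 0,"wz": 0},{"tx": 0,"ty": 0,"tz": 0,"wx": 0,"wy": 0,"wz": 0}])

```text
time_s: 22.73
ee_pos: [571.7, 25.7, 10.2]
ee_rot: [180.0, 0.2, 1.2]
force: [-5.5, -0.7, 4.4]
gripper_width: 60.1
gripper_force: 3.0
```

Emit:
move_arm(plan=[{"tx": 0.1,"ty": 0,"tz": 0,"wx": 0,"wy": 0,"wz": 0},{"tx": 0.1,"ty": 0,"tz": 0,"wx": 0,"wy": 0,"wz": 0},{"tx": 0.1,"ty": 0,"tz": 0,"wx": 0,"wy": 0,"wz": 0},{"tx": 0,"ty": 0,"tz": 0,"wx": 0,"wy": 0,"wz": 0}])

```text
time_s: 23.07
ee_pos: [571.8, 25.7, 10.1]
ee_rot: [180.0, 0.6, 1.2]
force: [-12.1, -0.3, 10.5]
gripper_width: 59.8
gripper_force: 5.9
```

Emit:
move_arm(plan=[{"tx": -0.5,"ty": 0,"tz": 0,"wx": 0,"wy": 0,"wz": 0},{"tx": -0.5,"ty": 0,"tz": 0,"wx": 0,"wy": 0,"wz": 0},{"tx": -1.5,"ty": 0,"tz": 0,"wx": 0,"wy": 0,"wz": 0},{"tx": 0,"ty": 0,"tz": -3.5,"wx": 0,"wy": 0,"wz": 0},{"tx": 0,"ty": 0,"tz": -3.5,"wx": 0,"wy": 0,"wz": 0},{"tx": 0,"ty": 0,"tz": -3.5,"wx": 0,"wy": 0,"wz": 0},{"tx": 0,"ty": 0,"tz": -3,"wx": 0,"wy": 0,"wz": 0},{"tx": 0,"ty": 0,"tz": 0,"wx": 0,"wy": 0,"wz": 0},{"tx": 0,"ty": 0,"tz": 0,"wx": 0,"wy": 0,"wz": 0}])

```text
time_s: 23.82
ee_pos: [553.6, 25.3, 147.2]
ee_rot: [-180.0, -0.4, 1.1]
force: [-0.2, -0.0, -0.8]
gripper_width: 59.8
gripper_force: 0.0
```

```bash
python3 - <<'E'
from h import *
f=cam("wrist");V=np.array(f["view"]);o=-V[:3,:3].T@V[:3,3];s=env.state();print("cam",o,"look",-V[2,:3],"up",V[1,:3],f["f"],s["ee_pos"],s["ee_rot"])
print(proj(f,[[554,210,57],[523,235,57],[584,210,57],[554,210,79]]))
E
```

```text
cam [619.71438163  26.435287   318.74230484] look [-0.23690215 -0.00463092 -0.97152248] up [ 0.97132275  0.01969955 -0.23694735] 321.54342145706636 [552.17440735  25.3102902  145.39450717] [-1.79993289e+02 -1.37488134e-01  1.14233237e+00]
[[102.43614428 197.71225672]
 [ 78.53154495 232.17562812]
 [ 97.2240691  161.94123476]
 [ 83.4665529  204.28263943]]
```

Emit:
move_arm(plan=[{"tx": -0.97,"ty": -3.72,"tz": 0,"wx": 0,"wy": 0,"wz": 0},{"tx": -0.97,"ty": -3.72,"tz": 0,"wx": 0,"wy": 0,"wz": 0},{"tx": -0.97,"ty": -3.72,"tz": 0,"wx": 0,"wy": 0,"wz": 0},{"tx": -0.97,"ty": -3.72,"tz": 0,"wx": 0,"wy": 0,"wz": 0},{"tx": -0.97,"ty": -3.72,"tz": 0,"wx": 0,"wy": 0,"wz": 0},{"tx": 0,"ty": 0,"tz": 0,"wx": 0,"wy": 0,"wz": 0},{"tx": 0,"ty": 0,"tz": 0,"wx": 0,"wy": 0,"wz": 0},{"tx": 0,"ty": 0,"tz": 0,"wx": 0,"wy": 0,"wz": 0}])

```text
time_s: 24.53
ee_pos: [499.0, 209.9, 143.6]
ee_rot: [179.9, 0.1, 1.2]
force: [-0.1, -0.3, -0.2]
gripper_width: 60.0
gripper_force: 0.0
```

```bash
cat > t.py <<'E'
from h import *
th=np.radians(1.2);R=np.array([[np.cos(th),-np.sin(th)],[np.sin(th),np.cos(th)]])
ax=np.array([554.1,210.05])
f=cam("wrist");V=np.array(f["view"]);print("cam",-V[:3,:3].T@V[:3,3],proj(f,[[*ax,57],[*ax,79]]).round())
def top(z,h,step):
    g=np.arange(-h,h+1,step);X,Y=np.meshgrid(g,g) # rows: x from far(+) to near; cols: y left(+) to right
    P=np.c_[(ax+np.c_[-Y.ravel(),-X.ravel()]@R.T),np.full(X.size,z)]
    px=proj(f,P).astype(np.float32).reshape(*X.shape,2)
    return cv2.remap(f["color"],px[...,0],px[...,1],cv2.INTER_LINEAR)
im=top(57,48,3);h=cv2.cvtColor(im,cv2.COLOR_RGB2HSV)
for r in h: print("".join("R" if (p[0]<10 or p[0]>170) and p[1]>120 and p[2]>70 else "#" if p[2]<50 else "+" if p[2]<110 else "-" if p[2]<180 else "g" if p[1]>110 else " " for p in r))
im=top(57,60,.5);hs=cv2.cvtColor(im,cv2.COLOR_RGB2HSV);m=((hs[...,0]<10)|(hs[...,0]>170))&(hs[...,1]>120)&(hs[...,2]>70)
y,x=np.nonzero(m);q=np.array([60-y.mean()*.5,60-x.mean()*.5]);print("tab",q,len(x)*.25,np.hypot(*q),(-np.arctan2(q[1],q[0]))%6.2832)
E
python3 t.py
```

```text
cam [566.609088   211.24311723 314.46986034] [[324. 135.]
 [324. 136.]]
--------+++++--------------------
---                           ---
---                           ---
---                           ---
---                           ---
---                  -        ---
-+-                  -        ---
-+-                           ---
-+-                           ---
-+-          -++- +      -    ---
-+-         ++++- ++-         ---
---       -+++++ -+++-        ---
---       ++++++ -++++-       ---
---      -++++++ -+++++       ---
---      +++++++ ++++++-   -- ---
---      ++++++++++++++-      ---
--- --  -++++++++++++++-      ---
---     -++++++++++++++-      ---
---      ++++++++++++++       ---
---      -+++++++++++++   -   ---
---       ++++++++++++-       ---
---   -   -++++++++++-        ---
---        -++++++++-         ---
---         -+++++-           ---
---     RR---++++       -     -++
---   -RRRR              -    -+-
---   RRRR    -    -          --+
---    RR     -    -          -+-
-+-           -     -         ++-
-+-                           +++
-+-                           -++
-------------------------------++
----+++++++++++++++++++++++++++++
tab [-27.93421053  24.07105263] 95.0 36.87459413364134 3.8528577155592076
```

Seen from the wrist camera, the white pointer is at 0 (along +x) and the red tab is at about 3.83 rad, radius 36.9 as expected. One grip can't cover that within the wrist range, so I'll wind 3.0 rad, regrip half a turn back, then finish.

Emit:
move_arm(plan=[{"tx": 1.8,"ty": 0,"tz": 0,"wx": 0,"wy": 0,"wz": -0.12},{"tx": 0,"ty": 0,"tz": 0,"wx": 0,"wy": 0,"wz": -0.12},{"tx": 0,"ty": 0,"tz": 0,"wx": 0,"wy": 0,"wz": -0.12},{"tx": 0,"ty": 0,"tz": 0,"wx": 0,"wy": 0,"wz": -0.12},{"tx": 0,"ty": 0,"tz": 0,"wx": 0,"wy": 0,"wz": -0.12},{"tx": 0,"ty": 0,"tz": 0,"wx": 0,"wy": 0,"wz": -0.12},{"tx": 0,"ty": 0,"tz": 0,"wx": 0,"wy": 0,"wz": -0.12},{"tx": 0,"ty": 0,"tz": 0,"wx": 0,"wy": 0,"wz": -0.12},{"tx": 0,"ty": 0,"tz": 0,"wx": 0,"wy": 0,"wz": -0.12},{"tx": 0,"ty": 0,"tz": 0,"wx": 0,"wy": 0,"wz": -0.12},{"tx": 0,"ty": 0,"tz": 0,"wx": 0,"wy": 0,"wz": -0.12},{"tx": 0,"ty": 0,"tz": 0,"wx": 0,"wy": 0,"wz": -0.12}], gripper=4)

```text
time_s: 25.58
ee_pos: [518.0, 208.7, 144.5]
ee_rot: [-180.0, 0.0, 83.8]
force: [0.1, 0.1, -0.3]
gripper_width: 39.9
gripper_force: 0.0
```

Emit:
move_arm(plan=[{"tx": 0,"ty": 0,"tz": 0,"wx": 0,"wy": 0,"wz": -0.12},{"tx": 0,"ty": 0,"tz": 0,"wx": 0,"wy": 0,"wz": -0.12},{"tx": 0,"ty": 0,"tz": 0,"wx": 0,"wy": 0,"wz": -0.12},{"tx": 0,"ty": 0,"tz": 0,"wx": 0,"wy": 0,"wz": -0.12},{"tx": 0,"ty": 0,"tz": 0,"wx": 0,"wy": 0,"wz": -0.12},{"tx": 0,"ty": 0,"tz": 0,"wx": 0,"wy": 0,"wz": -0.12},{"tx": 0,"ty": 0,"tz": 0,"wx": 0,"wy": 0,"wz": -0.12},{"tx": 0,"ty": 0,"tz": 0,"wx": 0,"wy": 0,"wz": -0.12},{"tx": 0,"ty": 0,"tz": 0,"wx": 0,"wy": 0,"wz": -0.12},{"tx": 0,"ty": 0,"tz": 0,"wx": 0,"wy": 0,"wz": -0.12},{"tx": 0,"ty": 0,"tz": 0,"wx": 0,"wy": 0,"wz": -0.12},{"tx": 0,"ty": 0,"tz": 0,"wx": 0,"wy": 0,"wz": -0.12}])

```text
time_s: 26.58
ee_pos: [518.0, 208.7, 144.5]
ee_rot: [-180.0, -0.0, 166.3]
force: [-0.3, -0.4, 0.4]
gripper_width: 40.1
gripper_force: 0.0
```

Emit:
move_arm(plan=[{"tx": 0,"ty": 0,"tz": 0,"wx": 0,"wy": 0,"wz": -0.12},{"tx": 0,"ty": 0,"tz": 0,"wx": 0,"wy": 0,"wz": -0.12},{"tx": 0,"ty": 0,"tz": 0,"wx": 0,"wy": 0,"wz": -0.02},{"tx": 0,"ty": 0,"tz": 0,"wx": 0,"wy": 0,"wz": 0},{"tx": 0,"ty": 0,"tz": 0,"wx": 0,"wy": 0,"wz": 0}])

```text
time_s: 27.0
ee_pos: [517.7, 209.7, 144.7]
ee_rot: [-180.0, -0.0, -179.2]
force: [-0.0, 0.3, 1.0]
gripper_width: 39.9
gripper_force: 0.0
```

```bash
python3 t.py; python3 -c "
from h import *
s=env.state();print(s['ee_pos'],s['ee_rot'],s['qpos'])"
```

```text
cam [448.44041793 208.50945931 315.79640442] [[323. 246.]
 [323. 256.]]
++##-----+++--gggggggggggggg-++++
++##-ggg-+++--gggggggggggggg-++++
++##-                       -++++
+++++                       -++++
+++++-----------------------+++++
++++++++++++++++++-----------++++
+++++++++-++---------------------
+++++++++++----------------------
++++++++++-+---------------------
+++++++-++-----------------------
++++++++++++---------------------
++++++++++++++----------------++-
+++++++++++++++++++---------+++++
++++++-  ++++++++++++++----++++++
++++++   -++++++++++++-    ++++++
++++++   ++++++++++++--    ++++++
++++++   +++++++++++---    ++++++
++++++   ++++++++++----    ++++++
++++++   +++++++++++---    ++++++
++++++   -++++++++++++-    ++++++
++++++    ++++++++++++-    ++++++
++++++    -++++++++++-     ++++++
++++++     +++++++++-      ++++++
-+++++      -++++++-       +++++-
-+++++  Rg    ---          ++++-g
-----  RRRg                 -----
--    RRRR                    ---
--     RR                     ---
--            -               ---
--            -               ---
---                           ---
---                           ---
---                           ---
tab [-28.97157623  24.21705426] 96.75 37.76000458559261 3.837852648417276
[517.73657025 209.93143099 144.79221915] [-1.79998353e+02 -1.28561581e-02 -1.79134901e+02] [ 2.08903421e+01  1.98829271e+01  9.78518979e+01  3.22533793e-03
  6.22778179e+01 -6.99762575e+01]
```

Emit:
move_arm(plan=[{"tx": -1.8,"ty": 0.04,"tz": 0,"wx": 0,"wy": 0,"wz": 0},{"tx": -1.8,"ty": 0.04,"tz": 0,"wx": 0,"wy": 0,"wz": -0.007},{"tx": 0,"ty": 0,"tz": 3,"wx": 0,"wy": 0,"wz": 0},{"tx": 0,"ty": 0,"tz": 3,"wx": 0,"wy": 0,"wz": 0},{"tx": 0,"ty": 0,"tz": 1.5,"wx": 0,"wy": 0,"wz": 0},{"tx": 0,"ty": 0,"tz": 0.75,"wx": 0,"wy": 0,"wz": 0},{"tx": 0,"ty": 0,"tz": 0,"wx": 0,"wy": 0,"wz": 0},{"tx": 0,"ty": 0,"tz": 0,"wx": 0,"wy": 0,"wz": 0}])

```text
time_s: 27.72
ee_pos: [554.0, 212.2, 62.9]
ee_rot: [180.0, 0.0, -178.6]
force: [0.2, 0.9, 0.3]
gripper_width: 39.9
gripper_force: 0.0
```

Emit:
move_arm(plan=[{"tx": 0,"ty": 0,"tz": 0,"wx": 0,"wy": 0,"wz": 0},{"tx": 0,"ty": 0,"tz": 0,"wx": 0,"wy": 0,"wz": 0},{"tx": 0,"ty": 0,"tz": 0,"wx": 0,"wy": 0,"wz": 0},{"tx": 0,"ty": 0,"tz": 0,"wx": 0,"wy": 0,"wz": 0},{"tx": 0,"ty": 0,"tz": 0,"wx": 0,"wy": 0,"wz": 0},{"tx": 0,"ty": 0,"tz": 0,"wx": 0,"wy": 0,"wz": 0}], gripper=0.8, force=15)

```text
time_s: 28.22
ee_pos: [554.6, 211.4, 63.4]
ee_rot: [-179.9, 0.1, -178.5]
force: [1.2, -4.3, 5.2]
gripper_width: 11.9
gripper_force: 15.0
```

Emit:
move_arm(plan=[{"tx": 0,"ty": -0.1,"tz": 0,"wx": 0,"wy": 0,"wz": 0.06},{"tx": 0,"ty": 0,"tz": 0,"wx": 0,"wy": 0,"wz": 0.12},{"tx": 0,"ty": 0,"tz": 0,"wx": 0,"wy": 0,"wz": 0.12},{"tx": 0,"ty": 0,"tz": 0,"wx": 0,"wy": 0,"wz": 0.12}])

```text
time_s: 28.55
ee_pos: [554.6, 211.5, 63.4]
ee_rot: [179.9, 0.1, 157.1]
force: [1.5, -1.5, 3.1]
gripper_width: 12.3
gripper_force: 15.0
```

Emit:
move_arm(plan=[{"tx": 0,"ty": 0,"tz": 0,"wx": 0,"wy": 0,"wz": 0.12},{"tx": 0,"ty": 0,"tz": 0,"wx": 0,"wy": 0,"wz": 0.12},{"tx": 0,"ty": 0,"tz": 0,"wx": 0,"wy": 0,"wz": 0.12},{"tx": 0,"ty": 0,"tz": 0,"wx": 0,"wy": 0,"wz": 0.12},{"tx": 0,"ty": 0,"tz": 0,"wx": 0,"wy": 0,"wz": 0.12},{"tx": 0,"ty": 0,"tz": 0,"wx": 0,"wy": 0,"wz": 0.12},{"tx": 0,"ty": 0,"tz": 0,"wx": 0,"wy": 0,"wz": 0.12},{"tx": 0,"ty": 0,"tz": 0,"wx": 0,"wy": 0,"wz": 0.12},{"tx": 0,"ty": 0,"tz": 0,"wx": 0,"wy": 0,"wz": 0.12},{"tx": 0,"ty": 0,"tz": 0,"wx": 0,"wy": 0,"wz": 0.12},{"tx": 0,"ty": 0,"tz": 0,"wx": 0,"wy": 0,"wz": 0.12}])

```text
time_s: 29.47
ee_pos: [555.2, 211.8, 63.4]
ee_rot: [179.8, -0.1, 81.4]
force: [3.0, -0.4, 2.3]
gripper_width: 12.1
gripper_force: 15.0
```

Emit:
move_arm(plan=[{"tx": 0,"ty": 0,"tz": 0,"wx": 0,"wy": 0,"wz": 0.12},{"tx": 0,"ty": 0,"tz": 0,"wx": 0,"wy": 0,"wz": 0.12},{"tx": 0,"ty": 0,"tz": 0,"wx": 0,"wy": 0,"wz": 0.12},{"tx": 0,"ty": 0,"tz": 0,"wx": 0,"wy": 0,"wz": 0.12},{"tx": 0,"ty": 0,"tz": 0,"wx": 0,"wy": 0,"wz": 0.12},{"tx": 0,"ty": 0,"tz": 0,"wx": 0,"wy": 0,"wz": 0.12},{"tx": 0,"ty": 0,"tz": 0,"wx": 0,"wy": 0,"wz": 0.12},{"tx": 0,"ty": 0,"tz": 0,"wx": 0,"wy": 0,"wz": 0.12},{"tx": 0,"ty": 0,"tz": 0,"wx": 0,"wy": 0,"wz": 0.12},{"tx": 0,"ty": 0,"tz": 0,"wx": 0,"wy": 0,"wz": 0.12},{"tx": 0,"ty": 0,"tz": 0,"wx": 0,"wy": 0,"wz": 0}])

```text
time_s: 30.38
ee_pos: [555.6, 211.4, 63.4]
ee_rot: [-180.0, -0.3, 12.9]
force: [5.1, -1.9, 3.3]
gripper_width: 11.5
gripper_force: 15.0
```

Emit:
move_arm(plan=[{"tx": 0,"ty": 0,"tz": 0,"wx": 0,"wy": 0,"wz": 0},{"tx": 0,"ty": 0,"tz": 0,"wx": 0,"wy": 0,"wz": 0},{"tx": 0,"ty": 0,"tz": 0,"wx": 0,"wy": 0,"wz": 0},{"tx": 0,"ty": 0,"tz": -2,"wx": 0,"wy": 0,"wz": 0},{"tx": 0,"ty": 0,"tz": -3,"wx": 0,"wy": 0,"wz": 0},{"tx": 0,"ty": 0,"tz": 0,"wx": 0,"wy": 0,"wz": -0.12},{"tx": 0,"ty": 0,"tz": 0,"wx": 0,"wy": 0,"wz": -0.12},{"tx": 0,"ty": 0,"tz": 0,"wx": 0,"wy": 0,"wz": -0.12},{"tx": 0,"ty": 0,"tz": 0,"wx": 0,"wy": 0,"wz": -0.12},{"tx": 0,"ty": 0,"tz": 0,"wx": 0,"wy": 0,"wz": -0.12},{"tx": 0,"ty": 0,"tz": 0,"wx": 0,"wy": 0,"wz": -0.12},{"tx": 0,"ty": 0,"tz": 0,"wx": 0,"wy": 0,"wz": -0.12}], gripper=4)

```text
time_s: 31.38
ee_pos: [552.6, 211.2, 111.9]
ee_rot: [-179.9, 0.1, 61.5]
force: [0.6, -0.1, 0.5]
gripper_width: 40.3
gripper_force: 0.0
```

Emit:
move_arm(plan=[{"tx": 0,"ty": 0,"tz": 0,"wx": 0,"wy": 0,"wz": -0.12},{"tx": 0,"ty": 0,"tz": 0,"wx": 0,"wy": 0,"wz": -0.12},{"tx": 0,"ty": 0,"tz": 0,"wx": 0,"wy": 0,"wz": -0.12},{"tx": 0,"ty": 0,"tz": 0,"wx": 0,"wy": 0,"wz": -0.12},{"tx": 0,"ty": 0,"tz": 0,"wx": 0,"wy": 0,"wz": -0.12},{"tx": 0,"ty": 0,"tz": 0,"wx": 0,"wy": 0,"wz": -0.12},{"tx": 0,"ty": 0,"tz": 0,"wx": 0,"wy": 0,"wz": -0.12},{"tx": 0,"ty": 0,"tz": 0,"wx": 0,"wy": 0,"wz": -0.12},{"tx": 0,"ty": 0,"tz": 0,"wx": 0,"wy": 0,"wz": -0.12},{"tx": 0,"ty": 0,"tz": 0,"wx": 0,"wy": 0,"wz": -0.12},{"tx": 0,"ty": 0,"tz": 0,"wx": 0,"wy": 0,"wz": -0.12},{"tx": 0,"ty": 0,"tz": 0,"wx": 0,"wy": 0,"wz": -0.12}])

```text
time_s: 32.38
ee_pos: [552.6, 211.2, 111.9]
ee_rot: [-179.9, -0.1, 144.0]
force: [-0.2, 0.5, -0.2]
gripper_width: 40.2
gripper_force: 0.0
```

Emit:
move_arm(plan=[{"tx": 0,"ty": 0,"tz": 0,"wx": 0,"wy": 0,"wz": -0.12},{"tx": 0,"ty": 0,"tz": 0,"wx": 0,"wy": 0,"wz": -0.12},{"tx": 0,"ty": 0,"tz": 0,"wx": 0,"wy": 0,"wz": -0.12},{"tx": 0,"ty": 0,"tz": 0,"wx": 0,"wy": 0,"wz": -0.12},{"tx": 0,"ty": 0,"tz": 0,"wx": 0,"wy": 0,"wz": -0.12},{"tx": 0,"ty": 0,"tz": 0,"wx": 0,"wy": 0,"wz": -0.12},{"tx": 0,"ty": 0,"tz": 0,"wx": 0,"wy": 0,"wz": -0.12},{"tx": 0,"ty": 0,"tz": 0,"wx": 0,"wy": 0,"wz": -0.02},{"tx": 0,"ty": 0,"tz": 0,"wx": 0,"wy": 0,"wz": 0},{"tx": 0,"ty": 0,"tz": 0,"wx": 0,"wy": 0,"wz": 0}])

```text
time_s: 33.22
ee_pos: [553.2, 211.1, 112.2]
ee_rot: [180.0, -0.0, -167.2]
force: [0.2, 0.3, -0.2]
gripper_width: 39.9
gripper_force: 0.0
```

Emit:
move_arm(plan=[{"tx": 0,"ty": 0,"tz": 2.5,"wx": 0,"wy": 0,"wz": 0},{"tx": 0,"ty": 0,"tz": 1.7,"wx": 0,"wy": 0,"wz": 0},{"tx": 0,"ty": 0,"tz": 0.7,"wx": 0,"wy": 0,"wz": 0},{"tx": 0,"ty": 0,"tz": 0,"wx": 0,"wy": 0,"wz": 0},{"tx": 0,"ty": 0,"tz": 0,"wx": 0,"wy": 0,"wz": 0}])

```text
time_s: 33.63
ee_pos: [553.7, 211.2, 63.6]
ee_rot: [180.0, -0.0, -167.1]
force: [0.5, 0.7, 0.2]
gripper_width: 40.4
gripper_force: 0.0
```

Emit:
move_arm(plan=[{"tx": 0,"ty": 0,"tz": 0,"wx": 0,"wy": 0,"wz": 0},{"tx": 0,"ty": 0,"tz": 0,"wx": 0,"wy": 0,"wz": 0},{"tx": 0,"ty": 0,"tz": 0,"wx": 0,"wy": 0,"wz": 0},{"tx": 0,"ty": 0,"tz": 0,"wx": 0,"wy": 0,"wz": 0},{"tx": 0,"ty": 0,"tz": 0,"wx": 0,"wy": 0,"wz": 0},{"tx": 0,"ty": 0,"tz": 0,"wx": 0,"wy": 0,"wz": 0}], gripper=0.8, force=15)

```text
time_s: 34.13
ee_pos: [553.9, 211.0, 64.0]
ee_rot: [-180.0, 0.1, -167.1]
force: [-0.7, -0.9, 1.8]
gripper_width: 11.8
gripper_force: 15.0
```

Emit:
move_arm(plan=[{"tx": 0,"ty": 0,"tz": 0,"wx": 0,"wy": 0,"wz": 0.12},{"tx": 0,"ty": 0,"tz": 0,"wx": 0,"wy": 0,"wz": 0.12},{"tx": 0,"ty": 0,"tz": 0,"wx": 0,"wy": 0,"wz": 0.12},{"tx": 0,"ty": 0,"tz": 0,"wx": 0,"wy": 0,"wz": 0.12},{"tx": 0,"ty": 0,"tz": 0,"wx": 0,"wy": 0,"wz": 0.12},{"tx": 0,"ty": 0,"tz": 0,"wx": 0,"wy": 0,"wz": 0.12},{"tx": 0,"ty": 0,"tz": 0,"wx": 0,"wy": 0,"wz": 0.12},{"tx": 0,"ty": 0,"tz": 0,"wx": 0,"wy": 0,"wz": 0.06},{"tx": 0,"ty": 0,"tz": 0,"wx": 0,"wy": 0,"wz": 0},{"tx": 0,"ty": 0,"tz": 0,"wx": 0,"wy": 0,"wz": 0}])

```text
time_s: 34.97
ee_pos: [554.2, 212.0, 64.0]
ee_rot: [179.9, 0.0, 141.4]
force: [-0.2, 3.5, 2.8]
gripper_width: 12.0
gripper_force: 15.0
```

Emit:
move_arm(plan=[{"tx": 0,"ty": 0,"tz": 0,"wx": 0,"wy": 0,"wz": 0},{"tx": 0,"ty": 0,"tz": 0,"wx": 0,"wy": 0,"wz": 0},{"tx": 0,"ty": 0,"tz": 0,"wx": 0,"wy": 0,"wz": 0},{"tx": 0,"ty": 0,"tz": -2,"wx": 0,"wy": 0,"wz": 0},{"tx": 0,"ty": 0,"tz": -3,"wx": 0,"wy": 0,"wz": 0},{"tx": 0,"ty": 0,"tz": -3,"wx": 0,"wy": 0,"wz": 0},{"tx": -2.5,"ty": 0,"tz": 0,"wx": 0,"wy": 0,"wz": 0},{"tx": -2.5,"ty": 0,"tz": 0,"wx": 0,"wy": 0,"wz": 0},{"tx": 0,"ty": 0,"tz": 0,"wx": 0,"wy": 0,"wz": 0},{"tx": 0,"ty": 0,"tz": 0,"wx": 0,"wy": 0,"wz": 0}], gripper=4)

```text
time_s: 35.8
ee_pos: [592.7, 178.8, 142.9]
ee_rot: [-179.9, -0.0, 141.2]
force: [0.4, 0.2, -1.9]
gripper_width: 40.2
gripper_force: 0.0
```

```bash
python3 t.py; python3 - <<'E'
from h import *
# carrier/lens check in scene view: lens barrel grey top vs pad gold ring
f=cam("scene")
C=np.array([686.7,87.8]);th=np.radians(1.2);R=np.array([[np.cos(th),-np.sin(th)],[np.sin(th),np.cos(th)]])
print("expected px of pad, carrier far corner top:",proj(f,[[*(C+R@[-38,-42]),11.6],[*C,16]]).round(1))
H,S,V=cv2.split(cv2.cvtColor(f["color"],cv2.COLOR_RGB2HSV));m=(H>12)&(H<30)&(S>130)&(V>110)
y,x=np.nonzero(m[190:225,385:425]);print("gold px mean",x.mean()+385,y.mean()+190,len(x))
m=(S<40)&(V>70)&(V<200);y,x=np.nonzero(m[198:214,390:408]);print("grey barrel",x.mean()+390,y.mean()+198,len(x))
print(env.state()["time_s"])
E
```

```text
cam [538.57587458 221.43356266 314.00887292] [[324. 144.]
 [324. 147.]]
--------++++---------------------
--           -----            ---
--                            ---
--                            ---
--                            ---
--                            ---
--                            ---
--                  -         ---
--                            ---
--           -+++- -+-        ---
--         -++++++++++-       ---
--         +++++++++++-      ----
--        ++++++++++++       ----
--       -+++++++++++++      ----
--       ++++++++++++++    -- ---
--       ++++++++++++++-      ---
--       ++++++++++++++-      ---
--       +++++ -+++++++-      ---
--       ++++- -+++++++       ---
--       -++- -++++++++       ---
--        +-  ++++++++-    -  ---
--    -      ++++++++-        ---
--   -      ++++++++-         ---
--           --+++-           ---
--      Rg              -     ---
--     RRR                    ---
--    RRRR                    ---
--     gR     -    -          ---
--            -               ---
--                            ---
--                            ---
---                          ----
---------------------------------
tab [-28.20870871  24.21471471] 83.25 37.17638572706874 3.8509652049864673
expected px of pad, carrier far corner top: [[408.6 208.2]
 [430.3 203.4]]
gold px mean 403.8723404255319 206.72340425531914 47
grey barrel 399.8888888888889 203.11111111111111 9
35.9
```

The pointer, seen as a white line toward (row 20, col 11), lines up with the red tab at about 3.84 rad, against 3.84 from the grip yaw. The arm is clear of everything, so I'm handing in.

```bash
python3 -c "
from workcell import env
print(env.job_done())"
```

```text
the job is handed in; nothing more can be done
None
```

The job is handed in at about 36 s of robot time, though no verdict came back: the carrier is pressed home against both stops with the lens mount on its pad at my last look, and the timer pointer is wound to the red tab (about 3.84 rad) and released.

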